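# Seat a sample canister and tighten its click-stop cap

### The job

Stand the steel sample canister with the orange cap fully home in the square pocket of the aluminium bench holder, then turn its cap clockwise (seen from above) by the bar handle until its torque ratchet clicks and slips once, and no further: it must not click a second time. Work gently - do not ram or force the canister against the holder - then let go, leaving it standing in the holder and the teal tip box, the timer and the marker where they are.

Things in the scene. Friction and masses are not known exactly. Their poses are not given: they have to be found in the camera images.
- canister: loose upright pale steel canister, about 0.45 kg with its cap, 121 mm high over the cap handle. Origin: centre of the underside, z up. Square aluminium foot 46x46 mm, 24 mm high, sides along the canister's own x and y (four-fold symmetric: it fits the pocket in any of four quarter turns); then a round body 50 mm in diameter up to 76 mm, then the cap. A small red mark on the body lies on -x
- cap_grip (a point): centre of the bar handle on top of the orange cap, on the canister's axis, 109 mm above the canister's underside; its axes turn with the cap. Bar: 50 mm along this x axis, 14 mm thick along y, 24 mm high (97 to 121 mm above the underside), standing on the cap disc, 53 mm in diameter, whose top is 98 mm above the underside. The bar stands at any angle to the foot. The whole canister can be lifted by the bar
- holder: fixed pale aluminium block 96x96x30 mm, origin at the centre of its underside on the bench, z up. Square pocket in the middle, 49x49 mm (1.5 mm play on each side of the foot), 22 mm deep, its mouth bevelled by 3 mm, sides along the block's x and y
- pocket_floor (a point): centre of the pocket's floor, 8 mm above the bench; the canister is fully home when its underside is on it. Axes as the holder
- ratchet (a joint): slip of the cap on its torque ratchet (rad, 0 at start, clockwise from above positive). Turned clockwise, the thread first runs home at 0.05 N m with no slip, over an unknown 0.1 to 1.1 rad that nothing shows; then the torque rises to 0.3 N m, falls off and snaps over: a click every 0.52 rad of slip (crests at 0.26, 0.79; rests at 0.52). Turned back, it clicks backward alike
- tip_box: bystander: teal hinged tip box with lid, 90x124x68 mm, origin centre of underside; leave alone
- timer: bystander: white countdown timer, 66x66x19 mm, origin centre of underside; leave alone
- marker: bystander: lab marker lying along its y, 13x135x14 mm, origin centre of underside; leave alone
Things that resemble listed ones, but are neither listed nor needed, are in the scene too. Of the things that look like the canister, the smallest one is meant.

How it is judged (in metres and radians):
On the way, in this order (a step that is already met when the one before it is completed fails the run):
1. the canister stands fully home in the pocket, its ratchet not yet slipped (horizontal distance between canister and pocket_floor below 0.004 m and z of canister in the frame of pocket_floor below 0.003 m and angle between canister's own z axis and vertical below 0.06 rad and value of joint ratchet below 0.2 rad), for 0.1 s.
2. the ratchet slips by a click (horizontal distance between canister and pocket_floor below 0.004 m and z of canister in the frame of pocket_floor below 0.003 m and angle between canister's own z axis and vertical below 0.06 rad and value of joint ratchet above 0.3 rad), for 0.1 s.
At the end, for the whole second after the job is handed in: The canister stands upright (within 0.06 rad) and at rest in the pocket, within 4 mm of its centre and 3 mm of its floor; the ratchet has slipped forward by one click (0.30 to 0.77 rad) (all of step 2 and value of joint ratchet below 0.77 rad and linear speed of canister below 0.02 m/s); the robot touches nothing.
It fails at once if the ratchet slips to its second click (0.77 rad) (value of joint ratchet above 0.77 rad).
It fails at once if the canister and the holder are forced together with more than 50 N (all contacts summed) (contact force between canister and holder above 50 N).
It fails at once if the teal tip box, the timer or the marker is shifted by more than 20 mm (distance of any of tip_box, timer, marker from where it was at the start of the episode above 0.02 m).
It also fails if it takes over 64 s, if anything falls off the work surface, if the arm or the gripper's body presses on something with over 40 N, if the wrist force passes 120 N, or if a joint passes its speed limit or range.

### The arm

A 7-joint arm with a two-finger parallel gripper is mounted at the origin on a cart in front of the work surface, level with it; the furniture and walls round the work are solid. World frame = base frame: x ahead of the robot, y to its left, z up, the work surface at z = 0. Lengths are in mm, angles in rad, forces in N, time in s.
With the tool pointing down it reaches from about 350 to 900 mm from the base axis. Payload 19.9 kg.
Tool frame: the origin (TCP) lies at the very end of the fingers, on their centre line; the grasp point (between the pads) lies bot.tcp_to_grasp behind it (bot.tcp_to_grasp is the distance from the TCP to the grasp point, in mm); z points along the fingers, y is the line along which they close (so a half turn about z gives the same grasp; the last joint's range is limited). The gripper opens to 94 mm and grips with 3 to 60 N. Pads are 16 mm wide; open, the fingers measure 119 mm over their backs; the gripper's body (75 mm by 177 mm) begins 78 mm behind the grasp point.
Start: joints at [-1.155, 0.417, -0.01, 1.614, 0.005, 1.111, -0.053], TCP at [275.661, 560.901, 205.425] pointing down, gripper open.
Joint ranges: [-2.81, 2.81], [-0.39, 2.02], [-1.27, 1.25], [0.06, 2.57], [-1.19, 4.33], [0.19, 2], [-2.82, 2.82]. Speed limits (rad/s): [1.89, 1.89, 2.39, 2.39, 3.01, 3.01, 3.01].

### API

Orientations are given as a rotation vector (axis times angle).
In Python, from cell import bot gives the robot as it stands. The module is installed in compiled form; this text tells all that it offers.
- The arm moves only by the shell command python3 -m creep 'ROWS' [FORCE]. ROWS is JSON, a list of rows, each a list of 7 numbers: the shift along the tool's x, y, z as a fraction of full scale, then the turn, a rotation vector about the tool's x, y, z as a fraction of full scale, then the finger opening in mm, from 0 to 94. In form: [[dx, dy, dz, rx, ry, rz, claw], ...]. A call has 1 to 8 rows; each row is the pose to reach, as a shift and turn from the pose commanded when the call began, along the tool's axes at that moment; what a row does not reach only later rows make up. Full scale, the value 1, is 0.1 m for a shift and 90 degrees for a turn. A row lasts 1/10 s, in which the tool goes at most 50 mm and 8.59 degrees, less where a joint would pass 70% of its speed; a pose out of reach is approached as far as the arm can. A call with a number of a shift or a turn outside -1 to 1 is refused whole. A call with a gripper value outside its range is refused whole. The fingers move at their own pace and stop on an object; FORCE is the grip in N (left out, the last holds). Time passes only in rows, so rows that repeat a pose let the fingers close. It gives the time, the measured TCP pose, the force, the opening and the grip force at its end, in the units of the state.
- bot.state(): the state, without advancing time (a new reading comes with each control period).
- bot.snapshot(name): name is "side" or "top"; returns the picture (420x560x3 uint8, red, green, blue); there is no depth.
- bot.get_calibration(name): a dict with "fov_y" (degrees; the focal length in pixels is half the picture's height over the tangent of half this angle, whatever the lens; pixels are square), "cx", "cy" (the principal point, pixels), "camera_from_world" (4x4, takes a point from world to camera coordinates). Camera axes: x right, y down, z forward; pixel columns grow to the right and rows downward; lengths in mm; the calibration is good to about 2 mm. A picture is of the moment at which its call begins. get_calibration takes no time and is no camera call.
- bot.job_done(): hands the job in; it is judged then, once.
Trained networks look in the newest picture that a camera, given by its name, has taken for a name from the list of things; names that differ only in an ending like _2 or _b are one class to them, and where a whole thing is asked for, a point or a joint stands for the part that bears it (a point fixed in the world has none). Each returns a list of dicts, best first, with "confidence" (0 to 1); they miss things now and then, are a little off and sometimes report something else, mostly with a low value. They report only what shows in the picture. A call takes as long as a camera call. They do not tell look-alikes from the thing itself.
- bot.outline_of(camera, target): "region" (420x560 bool, what is visible of it) and "extent" ([centre column, centre row, width, height] as shares, 0 to 1, of the picture: columns of its width, rows of its height, round what is visible of it).
- bot.landmark_of(camera, target): "centre" ([row, column] as shares, 0 to 1, of the picture: columns of its width, rows of its height: a listed point, or the origin of a listed thing).
The state is a dict: "time": time; "q": joint angles; "dq": joint speeds; "joint_efforts": joint torques, N m; "position": TCP position; "orientation": TCP orientation; "force": force on the tool from outside, world axes, zero at the start; "torque": the same for the moment, N m; "width": opening from 0.0 (shut) to 1.0 (fully open); "gripper_force": force on a finger pad.
Only numpy, scipy, OpenCV 4.12 (cv2) and the standard library are available. Lean on these libraries where they do the work, as an engineer would, in place of code of your own. Each camera call takes 0.05 s, during which the arm holds its last target. There are 200 camera calls.

## Working session

There is one attempt and no reset: what is moved stays moved. The work goes in short steps, Python scripts to look and compute and a shell command to move; the robot and the scene stay as the last step left them, time stands still between calls to the robot, and variables do not carry over. Pictures are saved under pics/ and viewed, at most 10 in all, crops included, and the job is handed in when it is done.

```bash
mkdir -p pics; python3 - <<'E'
from cell import bot
import cv2,numpy as np
for n in("side","top"):
    im=bot.snapshot(n); cv2.imwrite(f"pics/{n}0.png",im[:,:,::-1])
    c=bot.get_calibration(n); print(n,c["fov_y"],c["cx"],c["cy"],np.round(c["camera_from_world"],3).tolist())
    for t in("canister","cap_grip","holder","pocket_floor","tip_box","timer","marker"):
        for f in (bot.landmark_of,):
            print(t,[(round(r["confidence"],2),np.round(np.array(r["centre"])*[420,560],1).tolist()) for r in f(n,t)])
    for t in("canister","holder"):
        print(t,[(round(r["confidence"],2),np.round(np.array(r["extent"])*[560,420,560,420],1).tolist()) for r in bot.outline_of(n,t)])
s=bot.state();print(s)
print(bot.tcp_to_grasp)
E
```

```text
side 44.415371276878865 280.76634105170496 206.27342213539907 [[0.984, -0.178, 0.006, -585.766], [-0.11, -0.635, -0.765, 165.307], [0.14, 0.752, -0.644, 1190.913], [0.0, 0.0, 0.0, 1.0]]
canister [(0.83, [303.4, 279.3]), (0.73, [308.6, 219.0]), (0.58, [241.2, 378.8])]
cap_grip [(0.76, [190.3, 389.5]), (0.58, [274.1, 275.1]), (0.56, [259.4, 213.8])]
holder [(0.97, [199.9, 262.3])]
pocket_floor [(0.95, [200.7, 265.6])]
tip_box [(0.8, [164.8, 232.1])]
timer [(0.78, [260.5, 192.4])]
marker [(0.58, [235.0, 325.0])]
canister [(0.95, [384.4, 216.8, 40.9, 68.9]), (0.73, [277.6, 291.4, 25.7, 49.9]), (0.61, [216.6, 283.4, 43.5, 79.8])]
holder []
top 57.13444787360985 275.20908771063995 209.49033353024996 [[0.093, -0.996, 0.001, 39.993], [-0.975, -0.091, -0.202, 612.881], [0.201, 0.018, -0.979, 837.798], [0.0, 0.0, 0.0, 1.0]]
canister [(0.9, [298.9, 379.6]), (0.9, [128.7, 328.9]), (0.58, [243.4, 384.8])]
cap_grip [(0.87, [298.4, 400.0]), (0.68, [238.8, 399.5])]
holder [(0.81, [216.1, 245.6])]
pocket_floor [(0.94, [220.1, 241.6])]
tip_box [(0.65, [239.1, 166.4])]
timer [(0.9, [313.9, 314.7])]
mar
[... 217 characters left out ...]
-1.15549971,  0.4174174 , -0.01029904,  1.61361446,  0.00467151,
        1.11073209, -0.0530031 ]), 'dq': array([ 1.57391235e-03,  7.33610755e-05, -3.35171208e-04, -1.08067655e-03,
        9.92717136e-04,  4.62598077e-04, -1.70044171e-04]), 'joint_efforts': array([ 1.13310485e-03, -8.51022291e+01,  6.38355855e-01, -4.26285338e+01,
       -4.89700923e-02,  1.36152335e-02,  2.40162109e-05]), 'position': array([275.64592749, 560.88545129, 205.40813414]), 'orientation': array([-7.11329339e-01, -3.05998645e+00,  2.30693702e-04]), 'force': array([ 0.19867651, -0.63353892, -0.75690997]), 'torque': array([ 0.02529092, -0.02900787, -0.04341054]), 'gripper_force': 0.0, 'width': 1.001967074309866}
18.8
```

View pics/side0.png

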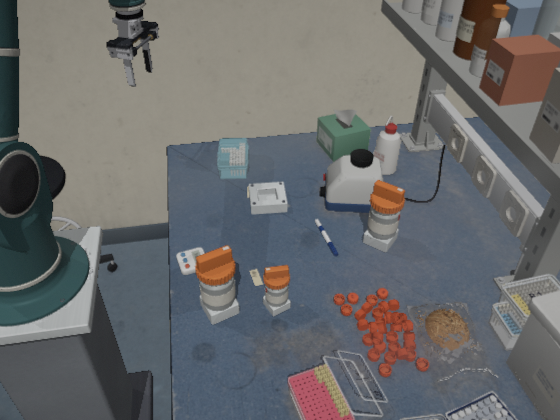

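View pics/top0.png

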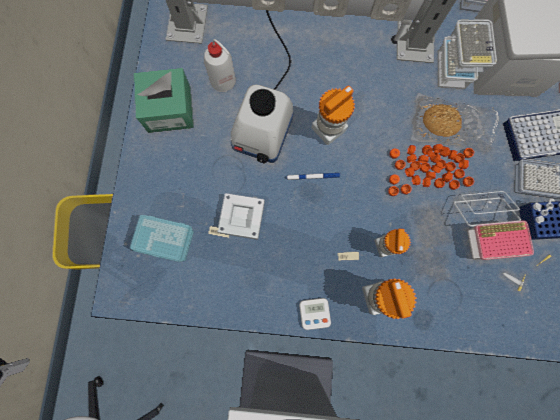

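Candidates for the canister (all orange-capped):
- Large one: side (217,283), top (392,300).
- Far one: side (384,217), top (333,112).
- Small one: side (277,290), top (394,243).

By the description the smallest is meant, so I choose the small one. The holder is at side (267,198), top (241,216). Next I check both in one close crop.

```bash
cat > h.py <<'E'
from cell import bot
import cv2,numpy as np
from scipy.optimize import least_squares
C={n:bot.get_calibration(n) for n in("side","top")}
def K(n):
    f=210/np.tan(np.radians(C[n]["fov_y"]/2)); return f,C[n]["cx"],C[n]["cy"],np.array(C[n]["camera_from_world"])
def proj(n,P):
    f,cx,cy,T=K(n); P=np.atleast_2d(P)@T[:3,:3].T+T[:3,3]; return np.c_[cx+f*P[:,0]/P[:,2],cy+f*P[:,1]/P[:,2]]
def onz(n,uv,z):
    f,cx,cy,T=K(n); uv=np.atleast_2d(uv); d=np.c_[(uv[:,0]-cx)/f,(uv[:,1]-cy)/f,np.ones(len(uv))]@T[:3,:3]
    o=-T[:3,:3].T@T[:3,3]; s=(z-o[2])/d[:,2]; return o+d*s[:,None]
E
python3 - <<'E'
from h import *
s=cv2.imread("pics/side0.png");t=cv2.imread("pics/top0.png")
def cr(i,u,v,h=30,k=7): return cv2.resize(i[v-h:v+h,u-h:u+h],None,fx=k*30/h*.7,fy=k*30/h*.7,interpolation=cv2.INTER_CUBIC)
cv2.imwrite("pics/crop1.png",np.vstack([np.hstack([cr(s,277,290),cr(t,394,243)]),np.hstack([cr(s,267,198),cr(t,241,216)])]))
for n,uv,z in [("side",(275.1,274.1),109),("top",(399.5,238.8),109),("side",(279.3,303.4),0),("top",(384.8,243.4),0),("side",(265.6,200.7),8),("top",(241.6,220.1),8),("top",(245.6,216.1),0),("side",(262.3,199.9),0),("top",(166,239),0),("top",(314.7,313.9),0),("top",(310.6,177.8),0),("top",(392,300),100)]:
    print(n,uv,z,onz(n,uv,z).round(1))
E
```

```text
side (275.1, 274.1) 109 [[ 549.2 -185.7  109. ]]
top (399.5, 238.8) 109 [[ 557.3 -179.4  109. ]]
side (279.3, 303.4) 0 [[ 560.3 -175.    -0. ]]
top (384.8, 243.4) 0 [[ 559.8 -177.7    0. ]]
side (265.6, 200.7) 8 [[584.6 173.2   8. ]]
top (241.6, 220.1) 8 [[583.4 178.    8. ]]
top (245.6, 216.1) 0 [[595.7 170.    0. ]]
side (262.3, 199.9) 0 [[577.6 187.8  -0. ]]
top (166, 239) 0 [[520.4 358.8   0. ]]
top (314.7, 313.9) 0 [[376.7 -18.5   0. ]]
top (310.6, 177.8) 0 [[709.6  16.2   0. ]]
top (392, 300) 100 [[ 425.8 -170.   100. ]]
```

View pics/crop1.png

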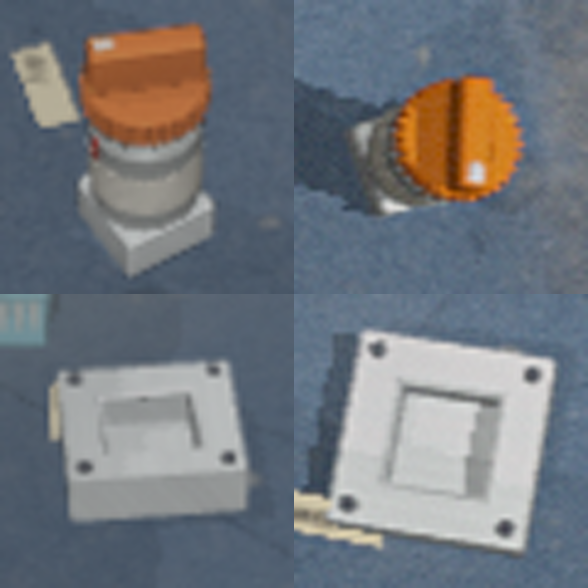

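The crop shows the small canister with a red mark on its body at side ~(266,290). Its bar is nearly along the top-image rows and ends in a white spot. The holder's pocket is slightly rotated. Next I fit poses from the corner pixels.

```bash
python3 - <<'E'
from h import *
off={"ss":(247,260,0,0),"ts":(364,213,294,0),"sh":(237,168,0,294),"th":(211,186,294,294)}
def px(k,p): o=off[k]; p=np.array(p,float); return (p-[o[2],o[3]])/4.9+[o[0],o[1]]-0.4
def sq(h,zs): return np.array([[a*h,b*h,z] for z in zs for a,b in((1,1),(1,-1),(-1,-1),(-1,1))])
def R(a): return np.array([[np.cos(a),-np.sin(a),0],[np.sin(a),np.cos(a),0],[0,0,1]])
def fit(obs,x0):
    # obs: (cam,pixel,local xyz)
    def res(p): return np.concatenate([proj(n,R(p[2])@np.array(l)+[p[0],p[1],0])[0]-uv for n,uv,l in obs])
    r=least_squares(res,x0,loss="soft_l1"); return r.x,np.round(r.fun.reshape(-1,2),1).tolist()
H=48
top=[(362,330),(554,360),(524,552),(331,524)]  # img TL,TR,BR,BL -> world far-left, far-right, near-right, near-left
loc=[(H,H,30),(H,-H,30),(-H,-H,30),(-H,H,30)]
oh=[("top",px("th",p),l) for p,l in zip(top,loc)]
m=27.5
pk=[(400,383),(505,400),(490,500),(387,487)]
oh2=[("top",px("th",p),l) for p,l in zip(pk,[(m,m,30),(m,-m,30),(-m,-m,30),(-m,m,30)])]
sd=[(62,372),(230,362),(247,470),(68,488)] # far-left? side cam looks -y dir: camera y+ -> 
def order(pts,k,cam,z,h,c):
    w=onz(cam,np.array([px(k,p) for p in pts]),z)-[c[0],c[1],0]; return w
for nm,ob in(("top",oh),("pocket",oh2)): print(nm,fit(ob,[585,175,0]))
x=fit(oh,[585,175,0])[0]
w=onz("side",np.array([px("sh",p) for p in sd]),30); print(w.round(0).tolist())
def near(w,z,h,x):
    l=(w-[x[0],x[1],0])@R(x[2]); return (np.sign(l[0])*h,np.sign(l[1])*h,z)
sd2=[(p,30) for p in sd]+[((70,521),0),((245,512),0)]
os=[("side",px("sh",p),near(onz("side",px("sh",p),z)[0],z,H,x)) for p,z in sd2]
print("side",fit(os,x)); print("both",fit(oh+os,x)); 
# foot
c=[558,-178,np.radians(35)]
ft=[((80,182),24),((127,233),24),((213,197),24),((130,275),0),((213,232),0),((80,220),0)]
for p,z in ft: print((onz("side",px("ss",p),z)[0]-[558,-178,0]).round(0))
ws=[onz("side",px("ss",p),z)[0] for p,z in ft[:3]]
e=ws[2]-ws[1]; a=np.arctan2(e[1],e[0]); print("foot edge",a,np.linalg.norm(e),np.linalg.norm(ws[0]-ws[1]))
x=[(ws[0]+ws[2])[0]/2,(ws[0]+ws[2])[1]/2,a]
of=[("side",px("ss",p),near(onz("side",px("ss",p),z)[0],z,23,x)) for p,z in ft]
print("foot",x,fit(of,x))
print("bar s back",onz("side",np.array([px("ss",(82,40)),px("ss",(203,27))]),121).round(1).tolist())
print("bar s front",onz("side",np.array([px("ss",(88,68)),px("ss",(207,52))]),121).round(1).tolist())
print("bar t",onz("top",np.array([px("ts",(480,80)),px("ts",(474,186))]),121).round(1).tolist())
# orange centre of cap
im=cv2.imread("pics/top0.png")[:,:,::-1].astype(int)
mk=((im[:,:,0]>150)&(im[:,:,2]<70)).astype(np.uint8); mk[:, :370]=0;mk[:,420:]=0;mk[:222]=0;mk[262:]=0
ys,xs=np.nonzero(mk);print(len(xs),xs.min(),xs.max(),ys.min(),ys.max())
print("target cap disc centre",onz("top",((xs.min()+xs.max())/2,(ys.min()+ys.max())/2),98))
E
```

```text
top (array([ 5.90635388e+02,  1.78446283e+02, -5.01581439e-02]), [[0.2, 0.7], [-0.1, 0.1], [0.1, -0.3], [-0.2, -0.3]])
pocket (array([ 5.90057209e+02,  1.77172682e+02, -4.02889565e-02]), [[-0.3, -0.5], [0.7, -1.0], [0.5, 0.9], [-1.2, 0.5]])
[[548.0, 228.0, 30.0], [643.0, 221.0, 30.0], [634.0, 126.0, 30.0], [538.0, 127.0, 30.0]]
side (array([ 5.90664412e+02,  1.76876001e+02, -8.60902302e-02]), [[-0.4, -0.1], [-0.0, 0.1], [0.0, 0.2], [0.1, -1.5], [0.0, 0.4], [0.3, 0.2]])
both (array([ 5.90518013e+02,  1.77866426e+02, -6.68256164e-02]), [[0.8, 0.5], [0.4, 0.5], [-0.1, 0.0], [-0.3, -0.6], [-0.8, -0.1], [-0.5, -0.3], [0.2, -0.3], [0.3, -1.5], [0.3, 0.4], [0.4, -0.2]])
[-33.   8.  24.]
[-17. -24.  24.]
[ 24. -11.  24.]
[-17. -28.   0.]
[ 24. -11.  -0.]
[-34.   6.   0.]
foot edge 0.3127382304483708 42.86218158467607 35.508679801858
foot [np.float64(553.2208439103724), np.float64(-179.29062802816202), np.float64(0.3127382304483708)] (array([ 5.52628166e+02, -1.77437892e+02,  4.21858466e-01]), [[-1.5, -1.3], [0.6, 2.2], [0.7, 0.1], [0.0, 0.7], [0.5, -0.0], [-1.3, -2.0]])
bar s back [[526.6, -175.2, 121.0], [577.8, -176.6, 121.0]]
bar s front [[526.6, -191.2, 121.0], [576.8, -190.9, 121.0]]
bar t [[577.3, -179.5, 121.0], [530.3, -178.2, 121.0]]
370 385 409 229 253
target cap disc centre [[ 553.65287501 -177.5012282    98.        ]]
```

Fit results:
- **Canister:** at about (553.5, -179), bar along world x, foot yaw about 0.4.
- **Holder:** at about (590.5, 177.5), yaw about -0.06.

First move: swing toward the canister and turn the tool so its y lies along world y.

```bash
python3 -m creep '[[-1,-0.6,0,0,0,-0.291,50],[-1,-0.6,0,0,0,-0.291,50],[-1,-0.6,0,0,0,-0.291,50],[-1,-0.6,0,0,0,-0.291,50],[-1,-0.6,0,0,0,-0.291,50]]' 20; python3 -c "
from cell import bot;s=bot.state();print(s['q'].round(3),s['orientation'])"
```

```text
time: 1.5
position: [338.9, 463.2, 205.6]
orientation: [-0.003, -3.142, -0.001]
force: [-0.4, 0.5, -0.4]
width: 0.61
gripper_force: 0.0
[-0.946  0.327 -0.058  1.743  0.021  1.072  0.558] [-2.86096262e-03 -3.14153495e+00 -7.13050238e-04]
```

```bash

python3 -m creep '[[-0.3,-0.92,0,0,0,0,50],[-0.3,-0.92,0,0,0,0,50],[-0.3,-0.92,0,0,0,0,50]]' | head -2
python3 -m creep '[[-0.3,-0.92,0,0,0,0,50],[-0.3,-0.92,0,0,0,0,50],[-0.3,-0.92,0,0,0,0,50]]' | head -2
python3 -m creep '[[-0.3,-0.92,0,0,0,0,50],[-0.3,-0.92,0,0,0,0,50],[-0.3,-0.92,0,0,0,0,50]]' | head -2
python3 -m creep '[[-0.3,-0.92,0,0,0,0,50],[-0.3,-0.92,0,0,0,0,50],[-0.3,-0.92,0,0,0,0,50]]' | head -2
python3 -m creep '[[-0.3,-0.92,0,0,0,0,50],[-0.3,-0.92,0,0,0,0,50],[-0.3,-0.92,0,0,0,0,50]]' | head -2
python3 -m creep '[[-0.3,-0.92,0,0,0,0,50],[-0.3,-0.92,0,0,0,0,50],[-0.3,-0.92,0,0,0,0,50]]' | head -2
python3 -m creep '[[-0.35,-0.88,0.4,0,0,0,50],[-0.35,-0.88,0.4,0,0,0,50],[-0.35,-0.88,0.4,0,0,0,50],[-0.35,-0.88,0.4,0,0,0,50]]'
```

```text
time: 1.8
position: [370.6, 367.1, 205.6]
time: 2.1
position: [400.5, 275.3, 205.6]
time: 2.4
position: [430.5, 183.5, 205.6]
time: 2.7
position: [460.6, 91.5, 205.7]
time: 3.0
position: [490.5, -0.6, 205.6]
time: 3.3
position: [520.5, -92.7, 205.5]
time: 3.7
position: [554.6, -176.0, 164.5]
orientation: [-0.001, -3.14, -0.0]
force: [-0.6, 0.4, -1.3]
width: 0.531
gripper_force: 0.0
```

```bash
python3 - <<'E'
from h import *
s=bot.snapshot("side")[:,:,::-1];t=bot.snapshot("top")[:,:,::-1]
def cr(i,u,v,h=40): return cv2.resize(i[v-h:v+h,u-h:u+h],(400,400),interpolation=cv2.INTER_CUBIC)
cv2.imwrite("pics/c2.png",np.hstack([cr(s,277,275),cr(t,394,243)]))
st=bot.state();print(st["position"],st["torque"],proj("side",st["position"]),proj("top",st["position"]))
E
```

```text
[ 554.75274977 -174.75106637  165.66941923] [ 0.02783063 -0.01764216 -0.01865597] [[276.86630987 250.49221433]] [[405.9805105  236.27965318]]
```

View pics/c2.png

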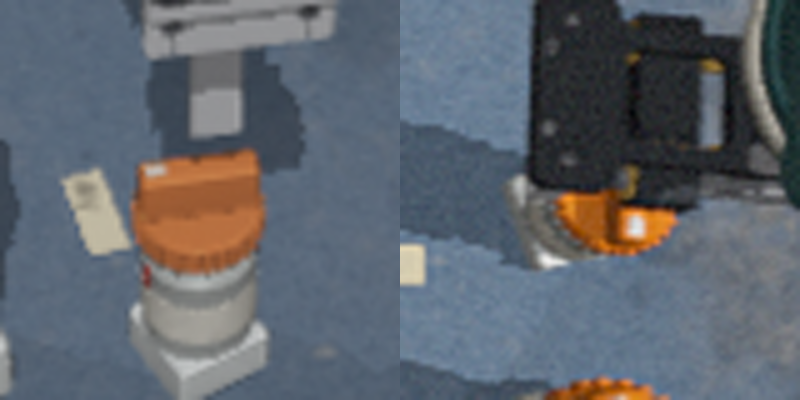

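```bash
python3 - <<'E'
from h import *
for y in(-203,-210): print(y,proj("side",[554.75,y,165.7]))
P=lambda d:np.array([237+d[0]/5,235+d[1]/5])-.4
Q=lambda d:np.array([354+(d[0]-400)/5,203+d[1]/5])-.4
for d in [(135,163),(256,150),(140,188),(262,175)]: print("bar side",d,onz("side",P(d),121).round(1))
for d in [(622,240),(648,240),(622,213)]: print("bar top",d,onz("top",Q(d),121).round(1))
print("tip",onz("side",P((215,136)),165.7).round(1))
for yaw in (-0.02,): pass
# foot corners side
for d,z in [((132,310),24),((178,360),24),((267,326),24),((180,400),0),((267,358),0)]: print("foot",onz("side",P(d),z).round(1))
# foot corners top
for d in [(515,178),(540,268)]: print("foot top",onz("top",Q(d),24).round(1),onz("top",Q(d),0).round(1))
print("red",onz("side",P((146,275)),60).round(1))
E
```

```text
-203 [[279.34210181 260.55770235]]
-210 [[279.97213162 263.12045814]]
bar side (135, 163) [[ 527.3 -173.7  121. ]]
bar side (256, 150) [[ 577.7 -175.1  121. ]]
bar side (140, 188) [[ 527.2 -187.7  121. ]]
bar side (262, 175) [[ 577.4 -189.2  121. ]]
bar top (622, 240) [[ 529.8 -173.2  121. ]]
bar top (648, 240) [[ 530.8 -184.3  121. ]]
bar top (622, 213) [[ 541.3 -172.9  121. ]]
tip [[ 554.7 -206.4  165.7]]
foot [[ 525.1 -169.6   24. ]]
foot [[ 540.3 -200.2   24. ]]
foot [[ 581.4 -188.5   24. ]]
foot [[ 540.7 -202.8    0. ]]
foot [[ 582.2 -186.8    0. ]]
foot top [[ 567.1 -151.1   24. ]] [[ 570.7 -157.2    0. ]]
foot top [[ 525.1 -164.7   24. ]] [[ 527.7 -171.1    0. ]]
red [[ 529.9 -181.7   60. ]]
```

```bash

python3 -m creep '[[0.022,-0.052,0.2,0,0,0.018,50],[0.022,-0.052,0.4,0,0,0.018,50],[0.022,-0.052,0.55,0,0,0.018,50],[0.022,-0.052,0.6,0,0,0.018,50],[0.022,-0.052,0.63,0,0,0.018,50],[0.022,-0.052,0.645,0,0,0.018,50],[0.022,-0.052,0.645,0,0,0.018,50]]' 30
python3 -m creep '[[0,0,0,0,0,0,30],[0,0,0,0,0,0,20],[0,0,0,0,0,0,8],[0,0,0,0,0,0,8],[0,0,0,0,0,0,8],[0,0,0,0,0,0,8]]' 30
```

```text
time: 4.5
position: [552.3, -182.1, 101.5]
orientation: [0.044, 3.141, -0.0]
force: [-0.1, 0.1, 0.0]
width: 0.532
gripper_force: 0.0
time: 5.1
position: [551.8, -182.1, 100.8]
orientation: [-0.044, -3.141, -0.0]
force: [-0.3, 1.5, -0.8]
width: 0.143
gripper_force: 30.0
```

```bash

python3 -m creep '[[0,0,-0.05,0,0,0,8],[0,0,-0.2,0,0,0,8],[0,0,-0.4,0,0,0,8],[0,0,-0.6,0,0,0,8],[0,0,-0.8,0,0,0,8],[0,0,-0.8,0,0,0,8],[0,0,-0.8,0,0,0,8],[0,0,-0.8,0,0,0,8]]' 40
python3 - <<'E'
from h import *
s=bot.snapshot("side")[:,:,::-1];t=bot.snapshot("top")[:,:,::-1]
def cr(i,u,v,h=35): return cv2.resize(i[v-h:v+h,u-h:u+h],(400,400),interpolation=cv2.INTER_CUBIC)
st=bot.state();print(st["position"],st["orientation"],st["force"],st["torque"])
c=proj("side",st["position"]-[0,0,85])[0].round().astype(int);d=proj("top",st["position"]-[0,0,85])[0].round().astype(int);print(c,d)
cv2.imwrite("pics/c3.png",np.hstack([cr(s,*c),cr(t,*d)]))
E
```

```text
time: 5.9
position: [551.4, -182.0, 180.1]
orientation: [-0.044, -3.14, -0.0]
force: [-0.8, -0.2, -5.1]
width: 0.148
gripper_force: 40.0
[ 551.47341047 -182.10012162  180.10060924] [-4.40661308e-02 -3.13985542e+00 -1.83291646e-04] [ 0.14218394 -0.80567179 -4.46388782] [ 0.01649639  0.00140297 -0.02272648]
[276 277] [399 242]
```

View pics/c3.png

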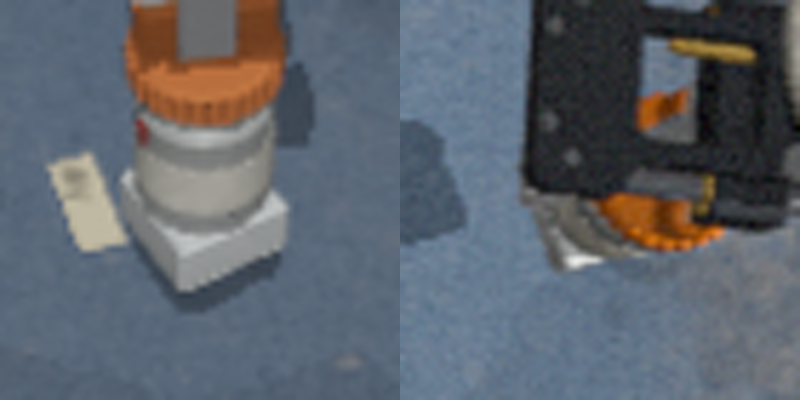

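```bash
cat >> h.py <<'E'
def R(a): return np.array([[np.cos(a),-np.sin(a),0],[np.sin(a),np.cos(a),0],[0,0,1]])
def fit(obs,x0,z0=0):
    def res(p): return np.concatenate([proj(n,R(p[2])@np.array(l)+[p[0],p[1],z0])[0]-uv for n,uv,l in obs])
    r=least_squares(res,x0); return r.x.round(3),np.round(r.fun.reshape(-1,2),1).tolist()
E
python3 - <<'E'
from h import *
k=400/70
P=lambda d:np.array([276-35+d[0]/k,277-35+d[1]/k])-.4
Q=lambda d:np.array([399-35+(d[0]-400)/k,242-35+d[1]/k])-.4
h=23
o=[((122,172),(-h,h,24)),((178,236),(-h,-h,24)),((290,205),(h,-h,24)),((182,292),(-h,-h,0)),((288,250),(h,-h,0))]
ob=[("side",P(d),l) for d,l in o]
for z0 in (79,): print(fit(ob,[552,-180,.37],z0)); print(fit(ob[1:],[552,-180,.37],z0)); print(fit(ob+[("top",Q((562,270)),(-h,h,0))],[552,-180,.37],z0))
E
```

```text
(array([ 5.53343e+02, -1.79550e+02,  3.15000e-01]), [[-0.3, -1.5], [0.1, 2.1], [0.3, -0.4], [-0.5, 0.1], [0.4, -0.5]])
(array([ 5.54625e+02, -1.78239e+02,  2.57000e-01]), [[-0.3, 1.4], [0.5, -0.3], [-0.9, -0.7], [0.6, -0.4]])
(array([ 5.53210e+02, -1.81122e+02,  3.45000e-01]), [[-0.4, -0.6], [0.6, 2.8], [0.5, -0.2], [-0.0, 0.8], [0.6, -0.3], [-2.6, 1.0]])
```

```bash

python3 -m creep '[[-0.01,0.15,0,0,0,0,8],[-0.03,0.4,0,0,0,0,8],[-0.05,0.65,0,0,0,0,8],[-0.072,0.9,0,0,0,0,8]]' | head -2
python3 -m creep '[[-0.02,0.3,0,0,0,0,8],[-0.04,0.6,0,0,0,0,8],[-0.072,0.9,0,0,0,0,8]]' | head -2
python3 -m creep '[[-0.02,0.3,0,0,0,0,8],[-0.04,0.6,0,0,0,0,8],[-0.072,0.9,0,0,0,0,8]]' | head -2
python3 -m creep '[[-0.02,0.25,0,0,0,0.05,8],[-0.04,0.5,0,0,0,0.1,8],[-0.06,0.7,0,0,0,0.15,8],[-0.072,0.85,0.1,0,0,0.2,8],[-0.072,0.9,0.2,0,0,0.248,8],[-0.072,0.9,0.22,0,0,0.248,8],[-0.072,0.9,0.22,0,0,0.248,8],[-0.072,0.9,0.22,0,0,0.248,8]]'
python3 - <<'E'
from h import *
s=bot.snapshot("side")[:,:,::-1];t=bot.snapshot("top")[:,:,::-1]
def cr(i,u,v,h=35): return cv2.resize(i[v-h:v+h,u-h:u+h],(400,400),interpolation=cv2.INTER_CUBIC)
st=bot.state();print(st["position"],st["orientation"],st["force"],st["torque"],st["q"])
c=proj("side",[590,177,40])[0].round().astype(int);d=proj("top",[590,177,40])[0].round().astype(int);print(c,d)
cv2.imwrite("pics/c4.png",np.hstack([cr(s,*c),cr(t,*d)]))
cv2.imwrite("pics/side4.png",s);cv2.imwrite("pics/top4.png",t)
E
```

```text
time: 6.4
position: [561.5, -90.7, 180.5]
time: 6.7
position: [571.0, -0.7, 180.6]
time: 7.0
position: [580.6, 89.1, 180.5]
time: 7.8
position: [590.9, 176.4, 159.3]
orientation: [0.649, 3.073, -0.0]
force: [-0.3, -0.5, -5.4]
width: 0.143
gripper_force: 40.0
[591.0684515  176.40177518 159.51315276] [6.50484412e-01 3.07288737e+00 4.67556108e-04] [-0.32516568  0.12160487 -5.46192941] [ 0.00879133 -0.01775919 -0.04242366] [-0.58350114  0.46274373  0.32389663  1.68946682 -0.16789087  1.01604161
  0.95085999]
[267 190] [241 215]
```

View pics/c4.png

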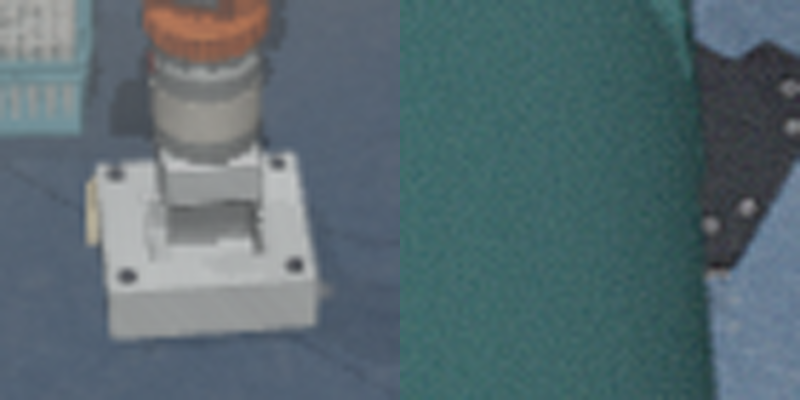

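The side view at hover shows the foot nearly square above the pocket, with the foot's front face at crop (164..260, 172..205). The arm blocks the top view. I zoom in to measure the relative yaw and offset.

```bash
python3 - <<'E'
from h import *
s=cv2.imread("pics/side4.png")
c=s[176:216,246:292]; c=cv2.resize(c,None,fx=14,fy=14,interpolation=cv2.INTER_LANCZOS4)
c=cv2.convertScaleAbs(c,alpha=1.3,beta=-60)
cv2.imwrite("pics/c5.png",c); print(c.shape)
E
```

```text
(560, 644, 3)
```

View pics/c5.png

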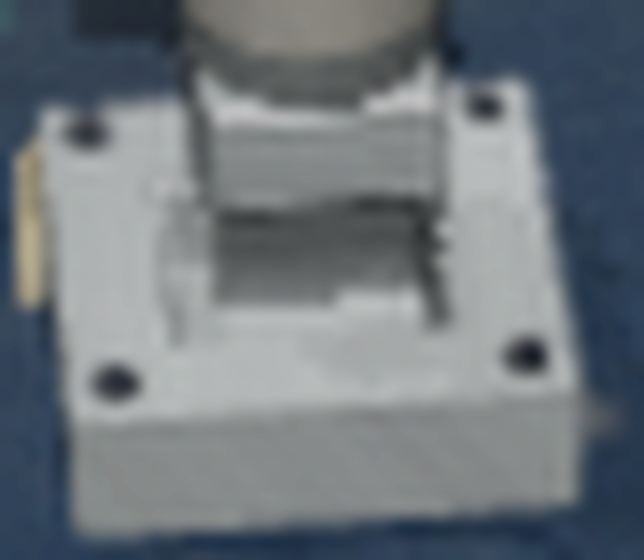

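```bash
python3 - <<'E'
from h import *
P=lambda d:np.array([246+d[0]/14,176+d[1]/14])-.46
H=48
hc=[((45,108),(-H,H,30)),((527,80),(H,H,30)),((575,395),(H,-H,30)),((70,420),(-H,-H,30)),((78,535),(-H,-H,0)),((578,500),(H,-H,0))]
ob=[("side",P(d),l) for d,l in hc]; print("holder",fit(ob,[590,177,-.06]))
sc=[((88,132),(-1,1)),((485,105),(1,1)),((525,352),(1,-1)),((115,382),(-1,-1))]
def res(p): return np.concatenate([proj("side",R(p[2])@np.array([l[0]*p[3],l[1]*p[3],30])+[p[0],p[1],0])[0]-P(d) for d,l in sc])
r=least_squares(res,[590,177,-.06,38]);print("screws",r.x.round(3),r.fun.round(2))
w=onz("side",np.array([P(d) for d,l in sc]),30).round(1); print(w.tolist())
h=23
fo=[((210,125),(-h,-h,24)),((442,122),(h,-h,24)),((442,200),(h,-h,0)),((213,208),(-h,-h,0))]
ob=[("side",P(d),l) for d,l in fo]
for z in(58.,59.): print("foot",fit(ob,[590,177,-.06],z))
E
```

```text
holder (array([ 5.90514e+02,  1.78559e+02, -8.00000e-02]), [[-0.1, -0.1], [0.0, -0.1], [0.3, -0.5], [-0.0, -0.2], [-0.2, 0.3], [-0.0, 0.6]])
screws [ 5.90306e+02  1.79672e+02 -7.00000e-02  3.89020e+01] [ 0.05 -0.18 -0.19  0.02  0.09  0.2   0.05 -0.05]
[[554.0, 220.4, 30.0], [632.4, 215.7, 30.0], [626.3, 139.0, 30.0], [548.6, 143.4, 30.0]]
foot (array([ 5.93710e+02,  1.74673e+02, -1.29000e-01]), [[-0.6, -0.6], [0.6, -0.9], [0.6, 0.8], [-0.6, 0.7]])
foot (array([ 5.93513e+02,  1.73409e+02, -1.29000e-01]), [[-0.6, -0.7], [0.6, -0.9], [0.6, 0.8], [-0.6, 0.7]])
```

```bash
python3 - <<'E'
from h import *
for z in(80,90,95,100,105,110,115):print(z,proj("side",[591,176.4,z]).round(2),proj("side",[592,176.4,z]).round(2)[0,0])
s=cv2.imread("pics/side4.png")
print("sat rows")
for r in(168,170,172,174,176): 
    row=s[r,252:286].astype(int); print(r,(row[:,2]-row[:,0]).tolist())
E
```

```text
80 [[267.45 178.58]] 267.83
90 [[267.41 175.53]] 267.79
95 [[267.39 173.99]] 267.77
100 [[267.37 172.45]] 267.75
105 [[267.35 170.9 ]] 267.73
110 [[267.33 169.34]] 267.71
115 [[267.31 167.78]] 267.69
sat rows
168 [-20, -20, -20, -20, -16, -12, -5, -4, -3, -2, -2, -2, -2, -2, -2, -2, -1, -2, -1, -2, -2, -1, -2, -2, -2, -5, -13, -22, -24, -26, -26, -25, -25, -25]
170 [-16, -13, -13, -13, -13, -13, -5, 0, 0, -2, -3, -3, -3, -3, -2, -2, -3, -2, -3, -3, -3, -2, 0, 1, 3, -3, -21, -25, -27, -26, -25, -26, -25, -27]
172 [-16, -13, -14, -14, -14, -14, -5, 3, 5, 5, 5, 1, 1, 1, 0, 0, -1, -1, 1, 1, 4, 5, 6, 6, 5, -7, -23, -27, -26, -26, -26, -27, -28, -29]
174 [-13, -13, -14, -14, -14, -15, -5, 3, 5, 6, 5, 6, 7, 7, 7, 7, 7, 7, 7, 7, 7, 6, 6, 5, 6, -7, -21, -25, -25, -26, -27, -28, -27, -28]
176 [-14, -14, -15, -14, -14, -14, -12, 2, 5, 7, 6, 7, 7, 7, 8, 6, 7, 8, 8, 7, 7, 7, 6, 7, 3, -5, -22, -25, -26, -28, -28, -28, -29, -29]
```

```bash

python3 -m creep '[[0.019,0.015,0.1,0,0,-0.03,8],[0.019,0.015,0.2,0,0,-0.03,8],[0.019,0.015,0.24,0,0,-0.03,8],[0.019,0.015,0.26,0,0,-0.03,8],[0.019,0.015,0.26,0,0,-0.03,8],[0.019,0.015,0.26,0,0,-0.03,8]]' 20
python3 -m creep '[[0,0,0.01,0,0,0,8],[0,0,0.02,0,0,0,8],[0,0,0.03,0,0,0,8],[0,0,0.03,0,0,0,8]]'
python3 - <<'E'
from h import *
s=bot.snapshot("side")[:,:,::-1]
cv2.imwrite("pics/side6.png",s)
c=cv2.resize(s[160:216,240:296],None,fx=10,fy=10,interpolation=cv2.INTER_LANCZOS4)
cv2.imwrite("pics/c6.png",cv2.convertScaleAbs(c,alpha=1.3,beta=-60)); st=bot.state(); print(st["force"],st["torque"],st["position"])
E
```

```text
time: 8.5
position: [589.9, 179.0, 133.3]
orientation: [0.579, 3.087, 0.0]
force: [0.7, 1.4, -4.6]
width: 0.15
gripper_force: 20.0
time: 8.9
position: [589.9, 179.1, 130.4]
orientation: [0.578, 3.087, 0.0]
force: [-2.3, -0.1, 2.5]
width: 0.144
gripper_force: 20.0
[-2.45691333 -1.09906067  3.89387623] [-0.00213391  0.40130555  0.00561788] [589.88761527 179.10309848 130.3915609 ]
```

View pics/c6.png

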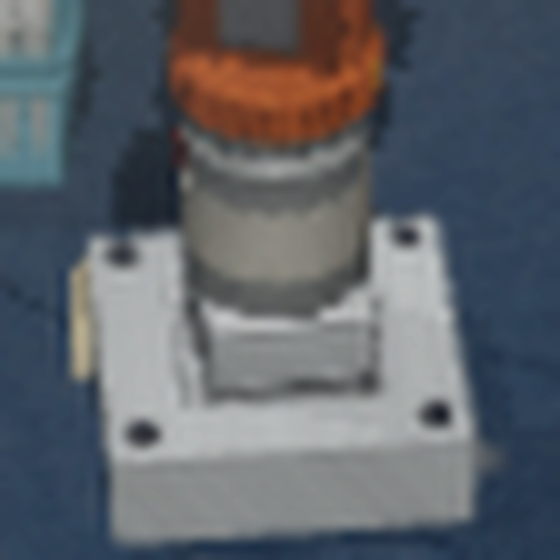

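```bash
python3 - <<'E'
from h import *
P=lambda d:np.array([240+d[0]/10,160+d[1]/10])-.45
D=lambda p:((p+.45-[240,160])*10).round(0).tolist()
H=48
hc=[((90,238),(-H,H,30)),((437,215),(H,H,30)),((473,440),(H,-H,30)),((108,462),(-H,-H,30)),((115,545),(-H,-H,0)),((473,520),(H,-H,0))]
x,_=fit([("side",P(d),l) for d,l in hc],[590,177,-.06]); print("holder",x,_)
sc=[((122,254),(-1,1)),((405,235),(1,1)),((436,413),(1,-1)),((143,432),(-1,-1))]
def res(p): return np.concatenate([proj("side",R(p[2])@np.array([l[0]*38.9,l[1]*38.9,30])+[p[0],p[1],0])[0]-P(d) for d,l in sc])
r=least_squares(res,x);print("screws",r.x.round(3)); x=r.x
for m,z in((27.5,30),(24.5,27)):
  print(m,[D(proj("side",R(x[2])@[a*m,b*m,z]+[x[0],x[1],0])[0]) for a,b in((-1,-1),(1,-1),(1,1),(-1,1))])
h=23
for dx in(0,3):
  print("foot ideal+",dx,[D(proj("side",R(x[2])@[a*h+dx,b*h,z]+[x[0],x[1],29.5])[0]) for a,b,z in((-1,-1,0),(1,-1,0),(1,-1,24),(-1,-1,24))])
s=cv2.imread("pics/side6.png")
for r in(183,185,187): 
    row=s[r,252:286].astype(int); print(r,(row[:,2]-row[:,0]).tolist())
for z in (60,70,80):print(z,proj("side",[x[0],x[1],z]).round(2))
for r in(192,194,196,198,199,200): print(r,s[r,254:282].astype(int).sum(1).tolist())
E
```

```text
holder [ 5.90332e+02  1.78189e+02 -7.60000e-02] [[-0.0, -0.1], [-0.1, 0.2], [0.1, -0.3], [0.2, -0.2], [-0.1, 0.1], [-0.0, 0.3]]
screws [ 5.90293e+02  1.79581e+02 -6.70000e-02]
27.5 [[183.0, 403.0], [389.0, 389.0], [367.0, 263.0], [167.0, 276.0]]
24.5 [[193.0, 403.0], [376.0, 391.0], [358.0, 279.0], [179.0, 290.0]]
foot ideal+ 0 [[198.0, 392.0], [370.0, 381.0], [370.0, 310.0], [197.0, 322.0]]
foot ideal+ 3 [[210.0, 392.0], [381.0, 380.0], [382.0, 310.0], [208.0, 321.0]]
183 [-22, -14, -10, -11, -10, -8, 0, 5, 5, 7, 7, 8, 7, 7, 7, 8, 8, 9, 8, 7, 8, 8, 7, 7, 6, -2, -4, -6, -9, -7, -3, -10, -24, -30]
185 [-10, -6, -4, -4, -3, -2, -4, 2, 5, 7, 7, 7, 8, 8, 8, 8, 8, 8, 8, 8, 8, 8, 7, 4, -1, -3, -3, -3, -3, -3, -4, -6, -17, -29]
187 [-3, -3, -3, -4, -3, -3, -3, -4, -2, 0, 3, 6, 7, 7, 6, 8, 7, 6, 7, 7, 4, 0, -2, -2, -2, -3, -3, -3, -3, -3, -3, -3, -12, -28]
60 [[267.08 183.9 ]]
70 [[267.04 180.91]]
80 [[267.   177.89]]
192 [549, 549, 549, 502, 443, 343, 387, 531, 567, 568, 565, 564, 564, 558, 548, 513, 488, 470, 461, 450, 447, 452, 462, 433, 507, 533, 540, 543]
194 [551, 550, 550, 498, 494, 383, 316, 422, 456, 457, 456, 457, 458, 459, 462, 459, 462, 459, 453, 453, 452, 452, 454, 423, 506, 531, 539, 540]
196 [555, 552, 551, 503, 507, 525, 394, 411, 447, 450, 447, 448, 450, 449, 448, 450, 452, 453, 458, 460, 447, 440, 430, 402, 503, 531, 537, 543]
198 [557, 554, 555, 534, 465, 508, 407, 393, 411, 414, 438, 448, 430, 404, 372, 327, 309, 322, 324, 349, 363, 365, 308, 343, 469, 522, 537, 540]
199 [557, 557, 556, 558, 480, 510, 427, 359, 359, 367, 356, 373, 382, 393, 396, 397, 403, 413, 415, 411, 431, 437, 412, 442, 501, 528, 534, 538]
200 [558, 561, 558, 559, 498, 528, 482, 458, 491, 504, 488, 479, 483, 505, 510, 511, 523, 525, 525, 526, 523, 526, 531, 534, 534, 531, 536, 528]
```

```bash

python3 -m creep '[[0,0,-0.02,0,0,0,8],[0.015,-0.006,-0.02,0,0,0,8],[0.015,-0.006,-0.01,0,0,0,8],[0.015,-0.006,0,0,0,0,8],[0.015,-0.006,0,0,0,0,8]]' 
python3 -m creep '[[0,0,0.01,0,0,0,8],[0,0,0.02,0,0,0,8],[0,0,0.02,0,0,0,8]]'
python3 -c "
from cell import bot;s=bot.state();print(s['force'],s['torque'])"
```

```text
time: 9.45
position: [588.3, 178.9, 130.3]
orientation: [0.579, 3.087, 0.0]
force: [-1.3, -0.3, 2.5]
width: 0.147
gripper_force: 20.0
time: 9.75
position: [589.4, 178.7, 129.4]
orientation: [0.579, 3.085, 0.001]
force: [-0.9, -2.9, 14.8]
width: 0.148
gripper_force: 20.0
[-0.89272052 -2.86503844 14.79243531] [-0.70749586  0.44899994 -0.00256641]
```

```bash
cat > tilt.py <<'E'
from h import *
def ana(s,tcp):
    s=s.astype(float); o=s[:,:,2]-s[:,:,0]   # R-B (BGR)
    def edges(row,lo,hi,th):
        x=np.arange(lo,hi); v=cv2.GaussianBlur(o[row-1:row+2],(1,3),0)[1,lo:hi]; b=v>th; i=np.nonzero(b)[0]; a,c=i[0],i[-1]
        l=x[a]-(v[a]-th)/(v[a]-v[a-1]); r=x[c]+(v[c]-th)/(v[c]-v[c+1]); return l,r
    ub=tcp-[0,0,101]
    for nm,z,th in(("cap disc",87,60),("cap disc lo",84,60),("body",60,-4),("body",52,-4)):
        # visible silhouette widest at axis; row of axis point
        p=proj("side",ub+[0,0,z])[0]; row=int(round(p[1]))
        l,r=edges(row,int(p[0])-16,int(p[0])+17,th); print(nm,row,"w",round(r-l,2),"centre-axis px",round((l+r)/2-p[0],2))
E
python3 - <<'E'
from tilt import *
print("hover");ana(cv2.imread("pics/side4.png"),np.array([591.05,176.4,159.4]))
print("touch1");ana(cv2.imread("pics/side6.png"),np.array([589.9,179.1,130.4]))
print("now");s=bot.snapshot("side")[:,:,::-1];cv2.imwrite("pics/side7.png",s);st=bot.state();ana(s,st["position"]);print(st["position"],st["force"],st["torque"],st["joint_efforts"])
s=cv2.imread("pics/side3.png")
for r in(192,194,196,198): print(r,cv2.imread("pics/side7.png")[r,254:282].astype(int).sum(1).tolist())
E
```

```text
hover
cap disc 158 w 19.56 centre-axis px 0.38
cap disc lo 159 w 18.5 centre-axis px 0.57
body 167 w 19.16 centre-axis px -0.42
body 169 w 19.1 centre-axis px 0.1
touch1
cap disc 167 w 19.45 centre-axis px 0.7
cap disc lo 168 w 18.12 centre-axis px 0.99
body 175 w 19.61 centre-axis px -0.45
body 178 w 18.74 centre-axis px 0.11
now
cap disc 167 w 19.84 centre-axis px 0.68
cap disc lo 168 w 18.75 centre-axis px 0.93
body 176 w 18.83 centre-axis px -0.79
body 178 w 18.27 centre-axis px -0.21
[589.35936998 178.68792987 129.45579164] [-0.90075427 -2.87136577 15.8555492 ] [-0.77976923  0.41737997  0.04361538] [-1.66613325e+00 -7.63967586e+01  4.96276662e+00 -3.38101816e+01
 -7.34240580e-01 -6.34827297e-01 -9.94206959e-03]
192 [551, 547, 549, 505, 380, 319, 492, 558, 568, 567, 561, 503, 492, 416, 396, 518, 538, 519, 496, 480, 464, 456, 410, 510, 533, 533, 542, 541]
194 [552, 551, 551, 496, 425, 331, 417, 453, 456, 456, 457, 458, 458, 459, 459, 461, 456, 452, 449, 452, 450, 450, 393, 453, 519, 532, 540, 543]
196 [553, 552, 552, 503, 466, 358, 413, 447, 448, 447, 447, 448, 447, 447, 450, 450, 450, 452, 452, 444, 450, 457, 384, 392, 504, 531, 537, 543]
198 [557, 554, 554, 533, 465, 369, 402, 423, 421, 416, 418, 438, 447, 439, 422, 399, 371, 330, 308, 318, 330, 356, 310, 341, 468, 524, 537, 539][ WARN:0@0.569] global loadsave.cpp:275 findDecoder imread_('pics/side3.png'): can't open/read file: check file path/integrity
```

```bash
python3 - <<'E'
from h import *
s=cv2.imread("pics/side7.png")[176:213,250:292]
c=cv2.resize(s,None,fx=16,fy=16,interpolation=cv2.INTER_LANCZOS4); c=cv2.convertScaleAbs(c,alpha=1.5,beta=-110)
x=[590.3,179.0,-.07]
D=lambda p:tuple(int(v) for v in ((p+.5-[250,176])*16).round())
for m,z,col in((27.5,30,(0,0,255)),(24.5,27,(0,255,0)),(48,30,(255,0,0))):
    q=[D(proj("side",R(x[2])@[a*m,b*m,z]+[x[0],x[1],0])[0]) for a,b in((-1,-1),(1,-1),(1,1),(-1,1))]
    cv2.polylines(c,[np.array(q)],True,col,1)
cv2.imwrite("pics/c7.png",c)
E
```

```text
(no output)
```

View pics/c7.png

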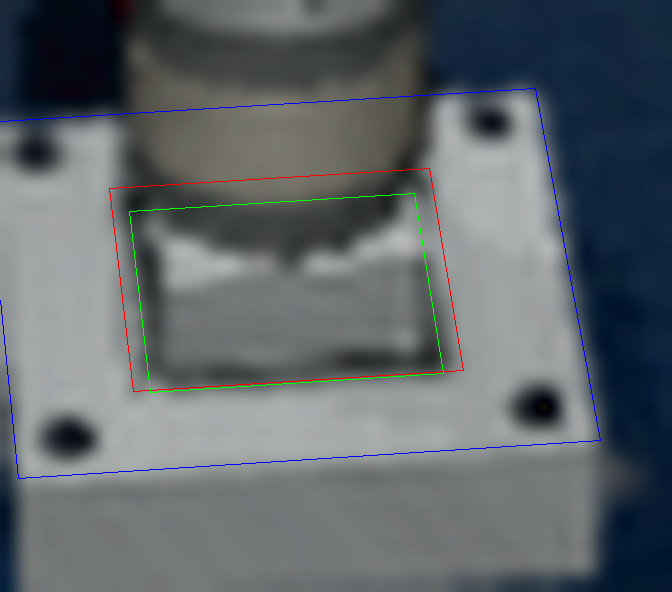

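```bash
python3 - <<'E'
from h import *
s=cv2.imread("pics/side7.png").astype(int).sum(2)
for c in(261,263,265,267,269,271,273,275): print(c,s[190:203,c].tolist())
x=np.array([590.3,179.0,0])
for uv in((262,198.3),(268,197.8),(271,197.4),(275,197.0)):
    for z in(28.4,):
        w=onz("side",uv,z)[0]-x; print(uv,(w@R(-.07)).round(1))
print(proj("side",x+R(-.07)@[0,-23,28.4]),proj("side",x+R(-.07)@[0,-27.5,30]),proj("side",x+R(-.07)@[0,-24.5,27]))
E
```

```text
261 [399, 562, 558, 545, 453, 452, 447, 441, 423, 373, 458, 558, 561]
263 [358, 429, 567, 504, 456, 451, 447, 445, 416, 350, 486, 558, 559]
265 [346, 379, 503, 470, 458, 453, 448, 449, 438, 352, 480, 558, 560]
267 [350, 356, 416, 453, 459, 456, 447, 447, 439, 394, 507, 567, 567]
269 [335, 379, 518, 457, 461, 454, 450, 438, 399, 394, 508, 559, 561]
271 [322, 377, 519, 451, 452, 453, 452, 425, 330, 412, 525, 537, 553]
273 [425, 550, 480, 455, 452, 444, 444, 423, 318, 412, 528, 534, 560]
275 [553, 566, 456, 450, 450, 448, 457, 468, 356, 437, 526, 525, 534]
(262, 198.3) [-15.8 -19.8  28.4]
(268, 197.8) [  0.3 -19.4  28.4]
(271, 197.4) [  8.4 -18.5  28.4]
(275, 197.0) [ 19.2 -17.9  28.4]
[[268.01355496 198.66490634]] [[268.15918575 199.26524106]] [[268.06921108 199.42556551]]
```

The view shows the foot centred in x over the pocket, with its front lower edge about 2 mm too far in +y. The measured Fy (negative) agrees. I back up 2 mm, shift -y by 2 mm and probe down again.

```bash

python3 -m creep '[[0,0,-0.02,0,0,0,8],[-0.007,-0.019,-0.02,0,0,0,8],[-0.007,-0.019,-0.01,0,0,0,8],[-0.007,-0.019,0,0,0,0,8],[-0.007,-0.019,0,0,0,0,8]]' 
python3 -c "
from cell import bot;s=bot.state();print(s['force'],s['torque'])"
```

```text
time: 10.3
position: [589.4, 177.1, 129.1]
orientation: [0.578, 3.085, 0.002]
force: [2.7, 1.1, 11.4]
width: 0.146
gripper_force: 20.0
[ 2.68922164  1.14776176 11.44153725] [ 0.32095712 -0.49627377 -0.07036608]
```

```bash

python3 -m creep '[[0,0,-0.015,0,0,0,8],[-0.006,0.008,-0.015,0,0,0,8],[-0.006,0.008,0,0,0,0,8],[-0.006,0.008,0,0,0,0,8]]' 
python3 -c "
from cell import bot;s=bot.state();print(s['force'],s['torque'])"
```

```text
time: 10.7
position: [590.0, 177.3, 128.8]
orientation: [0.579, 3.086, 0.001]
force: [2.1, -0.9, 11.5]
width: 0.149
gripper_force: 20.0
[ 2.05934655 -0.85029787 11.47997671] [-0.13414135 -0.3891928  -0.0355896 ]
```

```bash

python3 -m creep '[[0,0,-0.015,0,0,0,8],[-0.012,0.003,-0.015,0,0,0,8],[-0.012,0.003,0,0,0,0,8],[-0.012,0.003,0,0,0,0,8]]' 
python3 - <<'E'
from tilt import *
st=bot.state();print(st['force'],st['torque'])
s=bot.snapshot("side")[:,:,::-1];cv2.imwrite("pics/side8.png",s);ana(s,st["position"])
g=s.astype(int).sum(2)
for r in(192,194,196): print(r,g[r,254:282].tolist())
for c in(261,263,265,267,269,271,273,275): print(c,g[190:203,c].tolist())
# finger/cap: column through the finger
for c in(266,267,268): print(c,s[146:172,c].tolist())
E
```

```text
time: 11.1
position: [590.9, 177.2, 128.5]
orientation: [0.578, 3.086, 0.001]
force: [1.6, -0.3, 10.7]
width: 0.146
gripper_force: 20.0
[ 1.59270525 -0.33058676 10.73422299] [-0.22660248 -0.10403418  0.03280513]
cap disc 168 w 19.64 centre-axis px 0.25
cap disc lo 169 w 18.46 centre-axis px 0.32
body 176 w 19.03 centre-axis px -1.32
body 179 w 18.43 centre-axis px -0.8
192 [549, 549, 549, 430, 334, 452, 554, 568, 567, 517, 495, 406, 363, 362, 380, 405, 534, 564, 562, 560, 550, 545, 431, 505, 533, 533, 542, 541]
194 [554, 550, 551, 495, 372, 372, 432, 456, 456, 457, 458, 460, 459, 458, 462, 459, 454, 452, 453, 452, 452, 441, 346, 445, 516, 532, 540, 545]
196 [554, 554, 554, 504, 387, 404, 443, 450, 447, 450, 447, 450, 449, 454, 454, 457, 456, 452, 447, 445, 448, 453, 323, 373, 503, 531, 537, 542]
261 [382, 522, 568, 559, 456, 453, 450, 445, 430, 405, 453, 560, 563]
263 [349, 377, 517, 544, 457, 452, 450, 444, 428, 388, 479, 559, 559]
265 [354, 356, 406, 505, 460, 457, 450, 444, 417, 347, 480, 558, 559]
267 [352, 344, 362, 484, 458, 457, 454, 444, 417, 363, 507, 567, 567]
269 [345, 354
[... 873 characters left out ...]
4], [108, 106, 105], [108, 106, 105], [109, 106, 105], [108, 106, 104], [109, 107, 105], [108, 105, 104], [108, 106, 104], [109, 106, 105], [107, 104, 103], [97, 97, 99], [77, 85, 107], [76, 92, 135], [81, 109, 168], [82, 112, 172], [83, 116, 177], [75, 98, 149]]
268 [[126, 124, 123], [139, 137, 136], [139, 137, 136], [135, 133, 131], [118, 116, 115], [108, 106, 105], [107, 106, 104], [107, 106, 105], [108, 105, 105], [108, 106, 105], [109, 107, 105], [108, 106, 105], [109, 106, 105], [109, 107, 106], [109, 106, 105], [109, 106, 105], [109, 106, 105], [109, 106, 105], [107, 104, 103], [98, 98, 100], [78, 86, 106], [75, 92, 135], [82, 110, 169], [82, 112, 173], [83, 116, 177], [76, 100, 153]]
```

```bash
python3 - <<'E'
from h import *
for n,t in(("side4",[591.05,176.4,159.4]),("side6",[589.9,179.1,130.4]),("side7",[589.4,178.7,129.45]),("side8",[590.9,177.2,128.5])):
    s=cv2.imread(f"pics/{n}.png").astype(int); o=(s[:,:,2]-s[:,:,0])[:,262:273]
    p=proj("side",t)[0]; r0=int(p[1])
    print(n,p.round(1),[proj("side",np.array(t)-[0,13,z])[0][1].round(1) for z in(0,)])
    print(r0-2,o[r0-2:r0+18,4:6].mean(1).round().tolist())
E
```

```text
side4 [267.1 153.5] [np.float64(156.4)]
151 [-2.0, -2.0, -2.0, -2.0, 0.0, 24.0, 50.0, 70.0, 81.0, 83.0, 84.0, 56.0, 58.0, 57.0, 42.0, -0.0, -2.0, -2.0, -2.0, -2.0]
side6 [266.7 162.3] [np.float64(165.3)]
160 [-4.0, -4.0, -4.0, -4.0, 2.0, 32.0, 58.0, 86.0, 86.0, 92.0, 85.0, 64.0, 65.0, 58.0, 26.0, -2.0, -2.0, -2.0, -2.0, -2.0]
side7 [266.5 162.8] [np.float64(165.7)]
160 [-4.0, -4.0, -4.0, -4.0, -2.0, 14.0, 54.0, 76.0, 87.0, 90.0, 90.0, 63.0, 64.0, 64.0, 48.0, 0.0, -2.0, -2.0, -2.0, -1.0]
side8 [267.2 163.3] [np.float64(166.2)]
161 [-4.0, -4.0, -4.0, -4.0, 4.0, 36.0, 63.0, 86.0, 89.0, 91.0, 70.0, 66.0, 70.0, 63.0, 3.0, -2.0, -2.0, -2.0, -2.0, -2.0]
```

```bash

python3 -m creep '[[0,0,-0.05,0,0,0,8],[0,0,-0.14,0,0,0,8],[0,0,-0.14,0,0,0,8],[0,0,-0.14,0,0,0,8]]' 
python3 - <<'E'
from tilt import *
st=bot.state();print(st['force'],st['torque'],st["position"])
s=bot.snapshot("side")[:,:,::-1].copy();cv2.imwrite("pics/side9.png",s);ana(s,st["position"])
x=np.array([590.3,179.0,0]);a=-.07
def z(img,u0,v0,w,h,k,ub=None,draw=True):
    c=cv2.resize(img[v0:v0+h,u0:u0+w],None,fx=k,fy=k,interpolation=cv2.INTER_CUBIC); c=cv2.convertScaleAbs(c,alpha=1.4,beta=-80)
    if draw:
        for m,zz,col,ctr in((27.5,30,(0,0,255),x),):
            q=[((proj("side",R(a)@[i*m,j*m,zz]+ctr)[0]+.5-[u0,v0])*k).round().astype(int) for i,j in((-1,-1),(1,-1),(1,1),(-1,1))]
            cv2.polylines(c,[np.array(q)],True,col,1)
        for zz in(0,24):
            q=[((proj("side",R(a)@[i*23,j*23,zz]+ub)[0]+.5-[u0,v0])*k).round().astype(int) for i,j in((-1,-1),(1,-1),(1,1),(-1,1))]
            cv2.polylines(c,[np.array(q)],True,(0,255,255),1)
    return c
s8=cv2.imread("pics/side8.png")
A=z(s8,253,182,30,24,13,draw=False);B=z(s8,253,182,30,24,13,np.array([590.3,179,29.5]))
t=st["position"];C=z(s,253,172,30,32-8,13,draw=False);D=z(s,253,172,30,24,13,np.array([t[0],t[1],t[2]-99.5]))
cv2.imwrite("pics/c9.png",cv2.resize(np.vstack([np.hstack([A,B]),np.hstack([C,D])]),(750,600)))
E
```

```text
time: 11.55
position: [589.9, 177.3, 141.9]
orientation: [-0.578, -3.088, 0.0]
force: [-0.8, -0.8, -4.4]
width: 0.149
gripper_force: 20.0
[-0.75711013 -0.80525324 -4.42590211] [ 0.03808541  0.00887332 -0.01967787] [589.91696672 177.32558029 141.87795785]
cap disc 164 w 18.74 centre-axis px 0.7
cap disc lo 164 w 18.74 centre-axis px 0.69
body 172 w 18.76 centre-axis px -1.15
body 174 w 18.65 centre-axis px -0.96
```

View pics/c9.png

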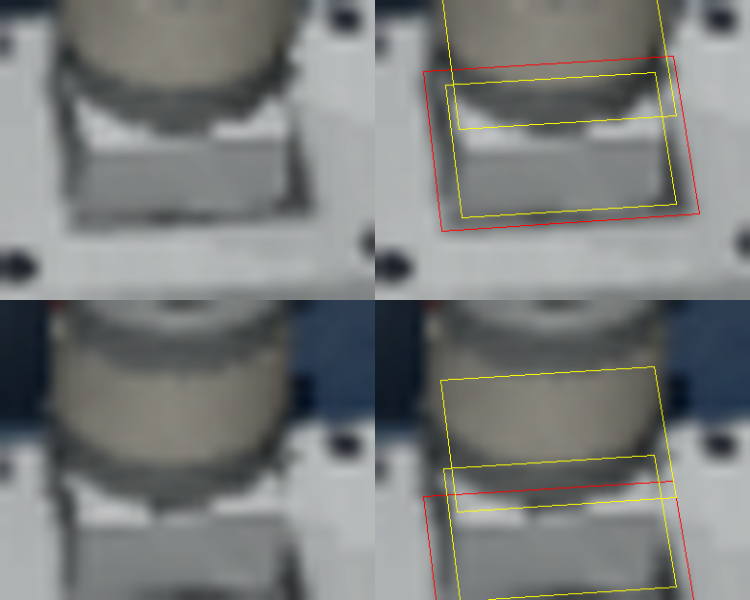

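The view shows the foot sitting about 3 mm too far in -x: contact on the left and a dark gap on the right. That agrees with the positive Fx. I shift +x and slightly +y, then probe again.

```bash

python3 -m creep '[[-0.02,0.021,0,0,0,0,8],[-0.02,0.021,0.08,0,0,0,8],[-0.02,0.021,0.115,0,0,0,8],[-0.02,0.021,0.125,0,0,0,8],[-0.02,0.021,0.125,0,0,0,8]]' 35
python3 -c "
from cell import bot;s=bot.state();print(s['force'],s['torque'])"
python3 -m creep '[[0,0,0.01,0,0,0,8],[0,0,0.015,0,0,0,8],[0,0,0.015,0,0,0,8]]'
python3 -c "
from cell import bot;s=bot.state();print(s['force'],s['torque'])"
```

```text
time: 12.1
position: [593.1, 178.4, 129.8]
orientation: [0.579, 3.087, 0.0]
force: [-2.0, -1.2, 7.5]
width: 0.144
gripper_force: 35.0
[-1.95577774 -1.19799141  7.46610838] [-0.29338971  0.61028697  0.05956818]
time: 12.4
position: [593.6, 178.1, 129.2]
orientation: [0.579, 3.086, 0.001]
force: [-4.7, -4.0, 16.2]
width: 0.145
gripper_force: 35.0
[-4.66774985 -4.04173335 16.16434529] [-0.76812486  1.18232096  0.06721962]
```

```bash

python3 -m creep '[[0,0,-0.03,0,0,0,8],[0.007,-0.018,-0.03,0,0,0,8],[0.007,-0.018,-0.03,0,0,0,8],[0.007,-0.018,-0.015,0,0,0,8],[0.007,-0.018,0,0,0,0,8],[0.007,-0.018,0,0,0,0,8]]'
python3 - <<'E'
from tilt import *
st=bot.state();print(st['force'],st['torque'])
s=bot.snapshot("side")[:,:,::-1].copy();cv2.imwrite("pics/side10.png",s);ana(s,st["position"])
E
```

```text
time: 13.0
position: [592.0, 177.1, 128.5]
orientation: [0.578, 3.087, 0.001]
force: [-2.2, -0.9, 8.4]
width: 0.146
gripper_force: 35.0
[-2.21134947 -0.8796423   8.35601703] [-0.50010282  0.63796323 -0.00682693]
cap disc 168 w 18.88 centre-axis px 0.79
cap disc lo 169 w 17.69 centre-axis px 1.1
body 176 w 18.86 centre-axis px -1.09
body 179 w 18.79 centre-axis px -0.79
```

```bash

python3 -m creep '[[0,0,-0.02,0,0,0,8],[0.005,-0.009,-0.02,0,0,0,8],[0.005,-0.009,0,0,0,0,8],[0.005,-0.009,0.005,0,0,0,8],[0.005,-0.009,0.005,0,0,0,8]]'
python3 -c "
from cell import bot;s=bot.state();print(s['force'],s['torque'])"
python3 -m creep '[[0.005,-0.005,0,0,0,0,8],[0.005,-0.005,0.005,0,0,0,8],[0.005,-0.005,0.005,0,0,0,8]]'
python3 -c "
from cell import bot;s=bot.state();print(s['force'],s['torque'])"
```

```text
time: 13.55
position: [591.5, 176.8, 128.5]
orientation: [0.578, 3.086, 0.002]
force: [-0.1, -0.1, 10.8]
width: 0.146
gripper_force: 35.0
[-0.09741446 -0.09194718 10.79910722] [-0.22651352  0.50025873 -0.00116662]
time: 13.85
position: [591.3, 176.6, 128.4]
orientation: [0.578, 3.085, 0.003]
force: [-0.2, 0.7, 14.3]
width: 0.147
gripper_force: 35.0
[-0.19546043  0.72844852 14.27422907] [-0.07880522  0.27080923  0.01626634]
```

```bash
python3 - <<'E'
from h import *
for n,t,ub in(("side4",[591.05,176.4,159.4],101),("side6",[589.9,179.1,130.4],101),("side7",[589.4,178.7,129.45],100.5),("side9",[589.9,177.3,141.9],99.5),("side10",[592,177.1,128.5],99.5)):
    g=cv2.imread(f"pics/{n}.png").astype(float).sum(2); z=t[2]-ub+24
    p=proj("side",np.array([t[0],t[1]-23,z]))[0]; P=[]
    for c in range(int(p[0])-9,int(p[0])+10):
        col=g[int(p[1])-3:int(p[1])+6,c]; d=col[:-1]-col[1:]
        i=np.argmax(d)
        if d[i]>40 and col.max()>520:
            # crossing of 505
            hi=np.argmax(col); 
            for k in range(hi,len(col)-1):
                if col[k]>=505>col[k+1]: P.append((c,int(p[1])-3+k+(col[k]-505)/(col[k]-col[k+1]))); break
    P=np.array(P)
    P=P[(P[:,0]<p[0]-4)|(P[:,0]>p[0]+3)]
    w=onz("side",P,z); f=np.polyfit(w[:,0],w[:,1],1); print(n,p.round(1),np.round(P,1).tolist(),"yaw",round(np.arctan(f[0]),3),"y front at axis",(np.polyval(f,t[0])-t[1]).round(1))
E
```

```text
side4 [268.9 183.1] [[261.0, 184.2], [262.0, 184.5], [263.0, 184.5], [264.0, 184.5], [272.0, 183.3], [273.0, 183.5], [274.0, 183.5], [275.0, 183.5], [276.0, 183.5]] yaw -0.046 y front at axis -26.3
side6 [268.4 191.3] [[261.0, 192.4], [262.0, 192.8], [263.0, 192.7], [264.0, 192.6], [272.0, 191.4], [273.0, 191.5], [274.0, 191.5], [275.0, 191.5], [276.0, 191.5], [277.0, 189.0]] yaw 0.05 y front at axis -25.5
side7 [268.2 191.5] [[260.0, 191.6], [261.0, 193.4], [262.0, 193.4], [263.0, 193.0], [264.0, 192.8], [273.0, 191.6], [274.0, 191.6], [275.0, 191.6]] yaw -0.021 y front at axis -25.9
side9 [268.4 187.8] [[260.0, 189.5], [261.0, 189.5], [262.0, 189.5], [263.0, 189.5], [264.0, 189.4], [272.0, 188.5], [273.0, 188.5], [274.0, 188.5], [275.0, 188.5], [276.0, 189.4]] yaw -0.075 y front at axis -28.2
side10 [269.3 191.8] [[260.0, 193.0], [261.0, 193.5], [262.0, 193.5], [263.0, 193.5], [264.0, 193.4], [265.0, 193.3], [273.0, 192.5], [274.0, 192.4], [275.0, 192.5], [277.0, 192.4]] yaw -0.062 y front at axis -27.6
```

The torque and picture data together show the canister has tilted in the grip, with its bottom toward -x. I set it down on free bench, release so it stands upright, measure it with the arm clear, and regrasp firmly.

```bash

python3 -m creep '[[0,0,-0.2,0,0,0,8],[0,0,-0.4,0,0,0,8],[-0.06,-0.15,-0.4,0,0,0,8],[-0.15,-0.4,-0.4,0,0,0,8],[-0.25,-0.65,-0.4,0,0,0,8],[-0.33,-0.85,-0.4,0,0,0,8],[-0.38,-0.98,-0.4,0,0,0,8],[-0.38,-0.98,-0.4,0,0,0,8]]' 40 | head -2
python3 -m creep '[[0,0,0.25,0,0,0,8],[0,0,0.45,0,0,0,8],[0,0,0.58,0,0,0,8],[0,0,0.63,0,0,0,8],[0,0,0.645,0,0,0,8],[0,0,0.645,0,0,0,8]]'
```

```text
time: 14.65
position: [589.7, 68.6, 166.5]
time: 15.25
position: [590.3, 71.3, 102.9]
orientation: [0.578, 3.087, 0.0]
force: [0.4, 0.1, -4.9]
width: 0.146
gripper_force: 40.0
```

```bash

python3 -m creep '[[0,0,0.01,0,0,0,8],[0,0,0.02,0,0,0,8],[0,0,0.02,0,0,0,8]]' | sed -n '2p;4p'
python3 -m creep '[[0,0,0.01,0,0,0,8],[0,0,0.01,0,0,0,8]]' 5 | sed -n '2p;4p'
python3 -m creep '[[0,0,0,0,0,0,20],[0,0,0,0,0,0,45],[0,0,0,0,0,0,45],[0,0,-0.3,0,0,0,45],[0,0,-0.8,0,0,0,45],[0.3,-0.3,-0.8,0,0,0,45],[0.8,-0.9,-0.8,0,0,0,45],[1,-1,-0.8,0,0,0,45]]'
python3 -m creep '[[0.5,-0.8,0,0,0,0,45],[1,-1,0,0,0,0,45],[1,-1,0,0,0,0,45]]' | head -2
python3 - <<'E'
from h import *
for n in("side","top"): cv2.imwrite(f"pics/{n}11.png",bot.snapshot(n)[:,:,::-1])
for n in("side","top"):
    for t in("cap_grip","canister","holder","pocket_floor"):
        print(n,t,[(round(r["confidence"],2),np.round(np.array(r["centre"])*[420,560],1).tolist()) for r in bot.landmark_of(n,t)])
print(proj("side",[[588,72,109],[588,72,0]]),proj("top",[[588,72,109],[588,72,0]]))
E
```

```text
position: [590.4, 71.3, 101.2]
force: [-1.2, 1.0, 1.3]
position: [590.3, 71.3, 100.1]
force: [-2.3, 0.4, 6.3]
time: 16.55
position: [459.1, 12.8, 179.4]
orientation: [0.58, 3.087, -0.0]
force: [0.5, -0.3, 0.8]
width: 0.479
gripper_force: 0.0
time: 16.85
position: [328.9, -43.7, 179.1]
side cap_grip [(0.77, [194.6, 273.2]), (0.66, [191.5, 388.0]), (0.63, [258.7, 214.0]), (0.17, [168.2, 233.6])]
side canister [(0.97, [227.8, 276.3]), (0.65, [239.3, 380.3]), (0.62, [308.9, 217.8])]
side holder [(0.82, [200.7, 263.1])]
side pocket_floor [(0.88, [199.2, 264.5])]
top cap_grip [(0.96, [215.5, 283.5]), (0.87, [99.5, 337.1]), (0.81, [297.6, 399.3])]
top canister [(0.97, [130.8, 329.2]), (0.86, [222.8, 282.9]), (0.82, [294.9, 376.9])]
top holder [(0.84, [217.2, 246.3])]
top pocket_floor [(0.84, [220.7, 240.1])]
[[272.8757202  194.62376438]
 [273.04156219 227.54227945]] [[285.71816744 214.43995563]
 [284.51631308 222.75425825]]
```

```bash
cat > sil.py <<'E'
from h import *
from scipy.optimize import minimize
def circ(r,z,n=40): a=np.linspace(0,2*np.pi,n,endpoint=False); return np.c_[r*np.cos(a),r*np.sin(a),np.full(n,z)]
def box(a,b,z0,z1): return np.array([[i*a,j*b,z] for z in(z0,z1) for i,j in((1,1),(1,-1),(-1,-1),(-1,1))],float)
def parts_can(p):  # x,y,yaw foot,yaw bar
    o=np.array([p[0],p[1],0]); f=R(p[2])
    return [box(23,23,0,24)@f.T+o, np.r_[circ(25,24),circ(25,76)]+o, np.r_[circ(26.5,76),circ(26.5,98)]+o, box(25,7,97,121)@R(p[3]).T+o]
def parts_hold(p): return [box(48,48,0,30)@R(p[2]).T+np.array([p[0],p[1],0])]
S=8
def render(cam,parts,win):
    u0,v0,w,h=win; m=np.zeros((h*S,w*S),np.uint8)
    for P in parts:
        q=((proj(cam,P)+.5-[u0,v0])*S*16).astype(np.int32); cv2.fillConvexPoly(m,cv2.convexHull(q),255,shift=4)
    return cv2.resize(m,(w,h),interpolation=cv2.INTER_AREA)/255.
def soft(img,win,lo=-14,hi=-4):
    u0,v0,w,h=win; o=img[v0:v0+h,u0:u0+w].astype(float); o=o[:,:,2]-o[:,:,0]; return np.clip((o-lo)/(hi-lo),0,1)
def fitsil(fn,obs,x0,step):
    def c(p): return sum(np.abs(render(cam,fn(p),w)-s).sum() for cam,s,w in obs)
    best=None
    for k in range(2):
        sim=np.array([x0]+[np.array(x0)+np.eye(len(x0))[i]*step[i]*(1-2*k) for i in range(len(x0))])
        r=minimize(c,x0,method="Nelder-Mead",options=dict(initial_simplex=sim,maxiter=400,xatol=.01,fatol=.01))
        if best is None or r.fun<best.fun: best=r
    return best.x.round(3),round(best.fun,1)
E
python3 - <<'E'
from sil import *
I={n:cv2.imread(f"pics/{n}11.png") for n in("side","top")}
W={"side":(250,178,46,62),"top":(262,196,42,42)}
ob={n:(n,soft(I[n],W[n]),W[n]) for n in W}
for n in W: cv2.imwrite(f"pics/m_{n}.png",(ob[n][1]*255).astype(np.uint8))
x0=[588,72,-.06,-.37]
for nm,l in(("side",[ob["side"]]),("top",[ob["top"]]),("both",list(ob.values()))): print("can",nm,fitsil(parts_can,l,x0,[3,3,.15,.1]))
for k in ("side","top"):
    for r in ob[k][1][::4]: print("".join(" .:#"[int(v*3.99)] for v in r))
E
```

```text
can side (array([ 5.87685e+02,  8.12680e+01, -4.50000e-02, -5.66000e-01]), np.float64(562.5))
can top (array([ 5.89055e+02,  7.36990e+01,  7.00000e-02, -4.33000e-01]), np.float64(65.8))
can both (array([ 5.88384e+02,  7.44780e+01,  3.60000e-02, -4.73000e-01]), np.float64(665.3))
                                              
                      .....::.:##.            
##################################            
##################################:           
###################################.          
####################################          
:###:################################         
 ####################################:.       
 ####################################         
             ####################             
             ###################.             
             ###################              
              ###################             
               ##################             
                                              
                                              
                                          
##                                        
##                  ###########           
##           #####################        
#          #########################      
          ###########################     
           .######## ##############       
             ####################.        
             ###################          
                            :
```

```bash
python3 - <<'E'
from sil import *
I={n:cv2.imread(f"pics/{n}11.png") for n in("side","top")}
fs=lambda p:parts_can(p); fc=lambda p:parts_can(p)[2:]
def mk(cam,win,lo,hi,fn): return (cam,soft(I[cam],win,lo,hi),win,fn)
A=mk("side",(255,212,36,28),-14,-4,fs); Ao=mk("side",(252,178,42,34),10,45,fc)
B=mk("top",(267,200,37,36),-14,-4,fs); Bo=mk("top",(267,200,37,36),10,60,fc)
def run(obs,x0,step):
    c=lambda p:sum(np.abs(render(cam,fn(p),w)-s).sum() for cam,s,w,fn in obs)
    rs=[]
    for sg in(1,-1):
        sim=np.array([x0]+[np.array(x0)+np.eye(len(x0))[i]*step[i]*sg for i in range(len(x0))])
        rs.append(minimize(c,x0,method="Nelder-Mead",options=dict(initial_simplex=sim,maxiter=500,xatol=.01,fatol=.01)))
    r=min(rs,key=lambda r:r.fun); return r.x.round(3),[round(np.abs(render(cam,fn(r.x),w)-s).sum(),1) for cam,s,w,fn in obs]
x0=[588,72,-.06,-.42]
for nm,l in(("side",[A,Ao]),("side foot",[A]),("top",[B,Bo]),("both",[A,Ao,B,Bo])): print("can",nm,run(l,x0,[3,3,.15,.1]))
fh=parts_hold
I={"side":cv2.imread("pics/side0.png"),"top":cv2.imread("pics/top0.png")}
H1=mk("side",(244,176,48,42),-14,-6,fh); H2=mk("top",(215,192,54,50),-14,-6,fh)
for nm,l in(("side",[H1]),("top",[H2]),("both",[H1,H2])): print("hold",nm,run(l,[590.5,178.5,-.06],[3,3,.1]))
for r in H2[1][::3]: print("".join(" .:#"[int(v*3.99)] for v in r))
E
```

```text
can side (array([ 5.86695e+02,  7.57070e+01, -4.30000e-02, -5.44000e-01]), [np.float64(29.0), np.float64(74.3)])
can side foot (array([ 5.86896e+02,  7.54740e+01, -5.10000e-02, -3.66000e-01]), [np.float64(28.3)])
can top (array([ 5.8857e+02,  7.3381e+01,  4.0000e-02, -4.1500e-01]), [np.float64(45.1), np.float64(36.5)])
can both (array([ 5.87979e+02,  7.35940e+01,  2.40000e-02, -4.35000e-01]), [np.float64(45.8), np.float64(86.5), np.float64(54.1), np.float64(37.1)])
hold side (array([ 5.89213e+02,  1.78926e+02, -5.20000e-02]), [np.float64(63.5)])
hold top (array([ 5.91902e+02,  1.80181e+02, -6.30000e-02]), [np.float64(100.0)])
hold both (array([ 5.91035e+02,  1.79937e+02, -6.00000e-02]), [np.float64(84.6), np.float64(110.2)])
                                                      
         .#############                               
         ####:#############################           
        ####################################.####     
       :#########################################     
       #########################################:     
       #########################################      
      #########################################:      
     ##########################################       
     #########################################        
    ##########################################        
    #########################################         
#####:..#####################################         
###:########################################          
#######################################.####          
            ##               .#############
```

```bash

python3 -m creep '[[-0.5,0.5,0,0,0,0,45],[-1,1,0,0,0,0,45],[-1,1,0,0,0,0,45],[-1,1,0,0,0,0,45]]' 60 | head -2
python3 -m creep '[[-0.5,0.5,0,0,0,0,45],[-0.9,0.95,0,0,0,0,45],[-0.967,1,0,0,0,0,45],[-0.967,1,0,0,0,0,45],[-0.967,1,0.3,0,0,0,45],[-0.967,1,0.6,0,0,0,45],[-0.967,1,0.75,0,0,0,45],[-0.967,1,0.78,0,0,0,45]]' | head -3
python3 -m creep '[[0,0,0.02,0,0,0,45],[0,0,0.02,0,0,0,45]]'
python3 -m creep '[[0,0,0,0,0,0,25],[0,0,0,0,0,0,8],[0,0,0,0,0,0,8],[0,0,0,0,0,0,8],[0,0,0,0,0,0,8]]' 60
python3 -c "
from cell import bot;s=bot.state();print(s['force'],s['torque'])"
```

```text
time: 17.75
position: [464.0, 16.3, 178.4]
time: 18.55
position: [585.7, 71.8, 99.9]
orientation: [-0.578, -3.085, 0.002]
time: 18.75
position: [587.3, 72.3, 100.4]
orientation: [0.578, 3.087, 0.001]
force: [-0.0, -0.6, 0.7]
width: 0.481
gripper_force: 0.0
time: 19.25
position: [586.9, 72.2, 99.6]
orientation: [0.579, 3.088, -0.0]
force: [0.2, -0.7, 1.8]
width: 0.146
gripper_force: 60.0
[ 0.22557144 -0.67780517  1.79777324] [-0.00387133  0.10470086  0.02672964]
```

```bash

python3 -m creep '[[0,0,-0.15,0,0,0,8],[0,0,-0.4,0,0,0,8],[0.06,0.17,-0.5,0,0,0.01,8],[0.14,0.4,-0.5,0,0,0.02,8],[0.23,0.65,-0.5,0,0,0.032,8],[0.31,0.87,-0.5,0,0,0.032,8],[0.351,0.981,-0.5,0,0,0.032,8],[0.351,0.981,-0.5,0,0,0.032,8]]' 60 | head -2
python3 -m creep '[[0,0,0,0,0,0,8],[0,0,0.1,0,0,0,8],[0,0,0.15,0,0,0,8],[0,0,0.17,0,0,0,8],[0,0,0.17,0,0,0,8]]'
python3 - <<'E'
from tilt import *
st=bot.state();print(st['force'],st['torque'],st["position"])
s=bot.snapshot("side")[:,:,::-1].copy();cv2.imwrite("pics/side12.png",s);ana(s,st["position"])
E
```

```text
time: 20.05
position: [589.3, 178.0, 149.7]
time: 20.55
position: [589.4, 175.9, 131.9]
orientation: [-0.657, -3.072, 0.001]
force: [-0.9, 0.0, -4.3]
width: 0.143
gripper_force: 60.0
[-0.87238674  0.01552042 -4.29447151] [0.00840332 0.03643061 0.00713658] [589.43323282 175.92923606 131.92102156]
cap disc 167 w 19.12 centre-axis px -0.25
cap disc lo 168 w 17.73 centre-axis px -0.19
body 175 w 19.02 centre-axis px -0.97
body 178 w 18.56 centre-axis px -0.41
```

```bash

python3 -m creep '[[-0.006,0.009,0.01,0,0,0,8],[-0.006,0.009,0.025,0,0,0,8],[-0.006,0.009,0.035,0,0,0,8],[-0.006,0.009,0.035,0,0,0,8]]'
python3 -c "
from cell import bot;s=bot.state();print(s['force'],s['torque'])"
python3 -m creep '[[0,0,0.01,0,0,0,8],[0,0,0.015,0,0,0,8],[0,0,0.015,0,0,0,8]]'
python3 -c "
from cell import bot;s=bot.state();print(s['force'],s['torque'])"
```

```text
time: 21.0
position: [590.8, 177.1, 129.1]
orientation: [0.656, 3.072, 0.0]
force: [0.2, 1.5, -2.3]
width: 0.145
gripper_force: 60.0
[ 0.16232002  1.52179231 -2.32652958] [ 0.02950215 -0.00232143 -0.05394827]
time: 21.3
position: [590.4, 177.2, 127.3]
orientation: [-0.656, -3.072, 0.0]
force: [-0.3, 1.5, -3.9]
width: 0.147
gripper_force: 60.0
[-0.27957776  1.52954202 -3.91243443] [ 0.55658568 -0.12444915 -0.04392137]
```

```bash

python3 -m creep '[[0.002,0.005,0.005,0,0,0,8],[0.002,0.005,0.015,0,0,0,8],[0.002,0.005,0.02,0,0,0,8]]'
python3 -c "
from cell import bot;s=bot.state();print(s['force'],s['torque'])"
python3 -m creep '[[0,0,0.01,0,0,0,8],[0,0,0.02,0,0,0,8],[0,0,0.02,0,0,0,8]]'
python3 -c "
from cell import bot;s=bot.state();print(s['force'],s['torque'])"
```

```text
time: 21.6
position: [590.5, 177.5, 125.3]
orientation: [-0.656, -3.072, 0.0]
force: [0.4, 1.2, -4.1]
width: 0.142
gripper_force: 60.0
[ 0.36106231  1.2136408  -4.08743277] [ 0.205038   -0.02021026 -0.05154731]
time: 21.9
position: [590.5, 177.6, 123.3]
orientation: [-0.656, -3.072, 0.0]
force: [0.4, 0.8, -4.7]
width: 0.146
gripper_force: 60.0
[ 0.43406248  0.83858139 -4.7244938 ] [ 0.15171173 -0.0905765   0.02192727]
```

```bash

python3 -m creep '[[0,0.002,0.02,0,0,0,8],[0,0.002,0.04,0,0,0,8],[0,0.002,0.06,0,0,0,8],[0,0.002,0.06,0,0,0,8]]'
python3 -m creep '[[0,0,0.02,0,0,0,8],[0,0,0.04,0,0,0,8],[0,0,0.06,0,0,0,8],[0,0,0.07,0,0,0,8],[0,0,0.07,0,0,0,8]]'
python3 -c "
from cell import bot;s=bot.state();print(s['force'],s['torque'])"
```

```text
time: 22.3
position: [590.5, 177.7, 117.1]
orientation: [-0.656, -3.072, 0.001]
force: [0.6, 0.2, -5.3]
width: 0.142
gripper_force: 60.0
time: 22.8
position: [590.6, 177.7, 110.3]
orientation: [-0.656, -3.072, 0.0]
force: [0.2, -0.7, -4.9]
width: 0.145
gripper_force: 60.0
[ 0.24305506 -0.65416557 -4.94576965] [-0.02116336 -0.01581865 -0.02593225]
```

```bash

python3 -m creep '[[0,0,0.008,0,0,0,8],[0,0,0.016,0,0,0,8],[0,0,0.02,0,0,0,8],[0,0,0.02,0,0,0,8]]'
python3 -m creep '[[0,0,0.005,0,0,0,8],[0,0,0.008,0,0,0,8],[0,0,0.008,0,0,0,8]]'
python3 -c "
from cell import bot;s=bot.state();print(s['force'],s['torque'],s['q'])"
```

```text
time: 23.2
position: [590.6, 177.7, 108.4]
orientation: [-0.656, -3.072, 0.0]
force: [-1.1, 0.3, -4.6]
width: 0.144
gripper_force: 60.0
time: 23.5
position: [590.7, 177.7, 107.7]
orientation: [0.656, 3.072, -0.0]
force: [0.2, -0.4, -3.8]
width: 0.143
gripper_force: 60.0
[ 0.16747645 -0.40830699 -3.81883005] [-0.01180736  0.06650741 -0.03428616] [-0.58827862  0.52599446  0.32935306  1.72847812 -0.20529823  0.92093083
  0.9745597 ]
```

```bash

python3 -m creep '[[0,0,0.004,0,0,0,8],[0,0,0.006,0,0,0,8],[0,0,0.006,0,0,0,8]]' | sed -n '2p;4p'
python3 -m creep '[[0,0,0.004,0,0,0,8],[0,0,0.006,0,0,0,8],[0,0,0.006,0,0,0,8]]' | sed -n '2p;4p'
```

```text
position: [591.0, 177.8, 107.6]
force: [-0.9, -1.0, 5.2]
position: [591.1, 177.8, 107.5]
force: [-4.1, -1.3, 11.5]
```

Seated at TCP z 107.6, as predicted. I back off slightly, release so it settles, and regrip for turning.

```bash

python3 -m creep '[[0,0,-0.01,0,0,0,8],[0,0,-0.01,0,0,0,20],[0,0,-0.01,0,0,0,30],[0,0,-0.01,0,0,0,30],[0,0,-0.01,0,0,0,30]]'
python3 - <<'E'
from sil import *
st=bot.state();print(st["force"],st["torque"])
s=bot.snapshot("side")[:,:,::-1].copy();cv2.imwrite("pics/side13.png",s)
from tilt import ana
ana(s,st["position"]+[0,0,1.3]-[0,0,0])
E
python3 -m creep '[[0,0,0,0,0,0,20],[0,0,0,0,0,0,8],[0,0,0,0,0,0,8],[0,0,0,0,0,0,8]]' 40
python3 -c "
from cell import bot;s=bot.state();print(s['force'],s['torque'],s['q'])"
```

```text
time: 24.6
position: [590.7, 177.8, 107.4]
orientation: [0.656, 3.072, -0.0]
force: [-0.1, 0.3, -0.4]
width: 0.318
gripper_force: 0.0
[-0.14770694  0.34155155 -0.4480075 ] [-0.02085121 -0.01503365 -0.01042797]
cap disc 174 w 20.04 centre-axis px -0.06
cap disc lo 175 w 18.61 centre-axis px 0.02
body 182 w 19.59 centre-axis px -0.93
body 184 w 26.19 centre-axis px 1.74
time: 25.05
position: [590.6, 177.8, 107.4]
orientation: [-0.656, -3.072, 0.0]
force: [0.3, -0.5, -0.5]
width: 0.145
gripper_force: 40.0
[ 0.33922292 -0.51617068 -0.53232358] [ 0.00938848 -0.06043492  0.0509117 ] [-0.5882379   0.52638894  0.32919864  1.72866855 -0.20542342  0.92050868
  0.97462859]
```

```bash
echo 'from cell import bot
import numpy as np
s=bot.state();o=s["orientation"];print(round(s["time"],2),"yaw",round(-2*np.arctan2(o[0],o[1])if o[1]>0 else -2*np.arctan2(-o[0],-o[1]),3),"tz",s["torque"][2].round(3),"F",s["force"].round(1))' > t.py
python3 t.py
python3 -m creep '[[0,0,0,0,0,0.04,8],[0,0,0,0,0,0.08,8],[0,0,0,0,0,0.1,8],[0,0,0,0,0,0.1,8]]' 40 >/dev/null; python3 t.py
python3 -m creep '[[0,0,0,0,0,0.03,8],[0,0,0,0,0,0.06,8],[0,0,0,0,0,0.06,8]]' >/dev/null; python3 t.py
python3 -m creep '[[0,0,0,0,0,0.02,8],[0,0,0,0,0,0.04,8],[0,0,0,0,0,0.04,8]]' >/dev/null; python3 t.py
python3 -m creep '[[0,0,0,0,0,0.02,8],[0,0,0,0,0,0.04,8],[0,0,0,0,0,0.04,8]]' >/dev/null; python3 t.py
```

```text
25.05 yaw -0.421 tz 0.051 F [ 0.3 -0.5 -0.5]
25.45 yaw -0.578 tz 0.043 F [-0.8 -1.1 -0.5]
25.75 yaw -0.671 tz 0.01 F [-1.  -0.9  0.7]
26.05 yaw -0.736 tz -0.039 F [-0.3 -0.6 -0. ]
26.35 yaw -0.799 tz 0.025 F [-0.1  1.1 -0.4]
```

```bash

python3 -m creep '[[0,0,0,0,0,0.02,8],[0,0,0,0,0,0.04,8],[0,0,0,0,0,0.04,8]]' >/dev/null; python3 t.py
python3 -m creep '[[0,0,0,0,0,0.02,8],[0,0,0,0,0,0.04,8],[0,0,0,0,0,0.04,8]]' >/dev/null; python3 t.py
python3 -m creep '[[0,0,0,0,0,0.02,8],[0,0,0,0,0,0.04,8],[0,0,0,0,0,0.04,8]]' >/dev/null; python3 t.py
```

```text
26.65 yaw -0.862 tz 0.234 F [ 0.5  2.5 -0. ]
26.95 yaw -0.925 tz 0.197 F [ 1.1  1.3 -0.1]
27.25 yaw -0.988 tz 0.046 F [1.6 1.6 0.7]
```

```bash

python3 -m creep '[[0,0,0,0,0,0.02,8],[0,0,0,0,0,0.04,8],[0,0,0,0,0,0.04,8]]' >/dev/null; python3 t.py
python3 -m creep '[[0,0,0,0,0,0.02,8],[0,0,0,0,0,0.04,8],[0,0,0,0,0,0.04,8]]' >/dev/null; python3 t.py
```

```text
27.55 yaw -1.051 tz 0.033 F [-0.   1.6  0.4]
27.85 yaw -1.114 tz -0.041 F [-0.8  2.2 -0.4]
```

```bash

python3 -m creep '[[0,0,0,0,0,0.02,8],[0,0,0,0,0,0.03,8],[0,0,0,0,0,0.03,8]]'; python3 t.py
```

```text
time: 28.15
position: [590.7, 177.7, 107.4]
orientation: [1.721, 2.628, -0.0]
force: [-0.4, 1.8, -0.0]
width: 0.145
gripper_force: 40.0
28.15 yaw -1.16 tz -0.127 F [-0.4  1.8 -0. ]
```

```bash

python3 -m creep '[[0,0,0,0,0,0.02,8],[0,0,0,0,0,0.04,8],[0,0,0,0,0,0.04,8]]' >/dev/null; python3 t.py
python3 -m creep '[[0,0,0,0,0,0,8],[0,0,0,0,0,0,8]]' 15 >/dev/null; python3 t.py
```

```text
28.45 yaw -1.224 tz -0.024 F [ 0.1 -0.   0.2]
28.65 yaw -1.222 tz -0.025 F [ 0.  -0.2 -0.3]
```

```bash

python3 -m creep '[[0,0,0,0,0,0,20],[0,0,0,0,0,0,35],[0,0,0,0,0,0,40],[0,0,0,0,0,0,40],[0,0,-0.05,0,0,0,40],[0,0,-0.15,0,0,0,40],[0,0,-0.4,0,0,0,40],[0,0,-0.7,0,0,0,40]]' | head -4
python3 -m creep '[[0.2,-0.5,-0.6,0,0,0,40],[0.5,-1,-0.8,0,0,0,40],[0.8,-1,-0.8,0,0,0,40],[1,-1,-0.8,0,0,0,40],[1,-1,-0.8,0,0,0,40]]' | head -4
python3 - <<'E'
from h import *
for n in("side","top"):
    cv2.imwrite(f"pics/{n}20.png",bot.snapshot(n)[:,:,::-1])
    for t in("cap_grip","canister"): print(n,t,[(round(r["confidence"],2),np.round(np.array(r["centre"])*[420,560],1).tolist()) for r in bot.landmark_of(n,t)])
for n in("side","top"): print(n,proj(n,[[590.5,178,117],[590.5,178,8]]).round(1)[:,::-1].tolist())
for n,c in (("tip_box",(239.1,166.4)),("timer",(313.9,314.7)),("marker",(177.8,310.6))): print(n,c,[(round(r["confidence"],2),np.round(np.array(r["centre"])*[420,560],1).tolist()) for r in bot.landmark_of("top",n)])
E
```

```text
time: 29.45
position: [590.3, 177.5, 178.4]
orientation: [-1.802, -2.573, 0.002]
force: [0.3, -0.1, -0.1]
time: 29.95
position: [460.7, 241.0, 259.1]
orientation: [-1.795, -2.577, -0.005]
force: [0.8, -0.2, -1.0]
side cap_grip [(0.75, [256.1, 213.4]), (0.64, [164.4, 266.6]), (0.61, [190.2, 388.1])]
side canister [(0.86, [200.0, 270.2]), (0.84, [307.1, 216.6]), (0.56, [240.0, 381.0])]
top cap_grip [(0.89, [207.2, 240.0]), (0.88, [297.7, 399.4]), (0.79, [98.3, 337.4])]
top canister [(0.91, [296.4, 379.1]), (0.84, [216.2, 240.7])]
side [[166.8, 267.0], [199.4, 267.5]]
top [[208.2, 237.7], [217.3, 241.9]]
tip_box (239.1, 166.4) []
timer (313.9, 314.7) [(0.86, [311.8, 314.6])]
marker (177.8, 310.6) [(0.6, [179.3, 313.2])]
```

```bash
python3 -c "
from cell import bot
s=bot.state();print(s['force'],s['time']);print(bot.job_done())"
```

```text
[ 0.56917642 -0.55019103  0.86123015] 30.4
the job is handed in; nothing more can be done
None
```

I handed the job in at 30.4 s: the small canister is fully home in the pocket, its cap turned through one torque peak and drop that I read as a single click, and the gripper is clear; the verdict was not shown, and of the three bystanders only the tip box went unconfirmed at the end (the network did not find it, though I noticed no contact).

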